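# Assemble layered wooden flowers on two display stands

### The arm

A 6-joint arm with a two-finger parallel gripper is mounted at the origin on the work surface. World frame = base frame: x ahead of the robot, y to its left, z up, the work surface at z = 0. Lengths are in m, angles in degrees, forces in N, time in s.
With the tool pointing down it reaches from about 0.35 to 0.875 m from the base axis. Payload 4.2 kg.
Tool frame: the origin (TCP) lies between the finger pads; the fingertips stand 14 mm ahead of it and the grasp point (between the pads) lies 5 mm behind it; z points along the fingers, y is the line along which they close (so a half turn about z gives the same grasp; the last joint's range is limited). The gripper opens to 87 mm and grips with 3 to 60 N. Pads are 19 mm wide; open, the fingers measure 117 mm over their backs; the gripper's body (75 mm by 190 mm) begins 51 mm behind the grasp point.
Start: joints at [82.827, 22.042, 0.453, 0, -68.411, -14.817], TCP at [0.234, 0.58, 0.237] pointing down, gripper open.
Joint ranges: [-179.83, 179.83], [-69.29, 118.12], [-61.27, 80.66], [-181.25, 117.63], [-171.15, -9.14], [-177.46, 177.46]. Speed limits (degrees/s): [159.86, 159.86, 180, 180, 180, 180].

### API

Orientations are given as a 3x3 rotation matrix whose columns are the frame's x, y, z axes.
In Python, from station import * gives the robot as it stands. The module is installed in compiled form; this text tells all that it offers.
- The arm moves only by the tool play_rows, never from a script. Its argument "steps" is a list of rows, each an object of numbers: "ax", "ay", "az": the turn, a rotation vector about the tool's x, y, z in degrees; "dx", "dy", "dz": the shift along the tool's x, y, z in mm; "claw": the finger opening in mm, from 0 to 87. A call has 1 to 20 rows; each row shifts and turns the commanded pose from where the row before left it, along the tool's axes as they then stand; what a row does not reach is not made up. A row lasts 1/10 s, in which the tool goes at most 50 mm and 8.59 degrees, less where a joint would pass 70% of its speed; a pose out of reach is approached as far as the arm can. A call with a gripper value outside its range is refused whole. The fingers move at their own pace and stop on an object; the grip force is fixed at half the most. Time passes only in rows, so rows that do not move let the fingers close. It gives the time, the measured TCP pose, the force, the opening and the grip force at its end, in the units of the state.
- sense(): the state, without advancing time (a new reading comes with each control period).
- capture(name): name is "scene" or "side" or "wrist"; returns a dict with "frame" (420x560x3 uint8, blue, green, red), "range_z" (420x560 float32, m along the optical axis (not along the pixel's ray), 0 where there is no reading), "fx", "fy", "cx", "cy" (pixels), "xyz" and "rotation" of the camera in the world. Camera axes: x right, y down, z forward; pixel columns grow to the right and rows downward; lengths in m; the calibration is good to about 2 mm. A picture is of the moment at which its call begins.
- finish_job(): hands the job in; it is judged then, once.
The state is a dict: "time_s": time; "joints": joint angles; "joint_velocities": joint speeds; "effort": joint torques, N m; "tcp_pos": TCP position; "ee_rot": TCP orientation; "wrist_force": force on the tool from outside, world axes, zero at the start; "moment": the same for the moment, N m; "gripper_width": opening from 0.0 (shut) to 1.0 (fully open); "gripper_force": force on a finger pad.
Only numpy, scipy, OpenCV 4.12 (cv2) and the standard library are available. Lean on these libraries where they do the work, as an engineer would, in place of code of your own. Each camera call takes 0.05 s, during which the arm holds its last target. There are 200 camera calls.

### The job

Build the two layered flowers for the shop display: on the yellow-footed stand put the violet blossom at the bottom, then the pink one, then the orange one on top; on the white-footed stand put the green blossom, then the blue one on top. All go hub up and fully down, so the slotted orange and blue ones must be turned to drop over the flat tongue of their stand. Leave the glue bottle, the marker and the bead jar where they are.

Things in the scene. Friction and masses are not known exactly. Their poses are not given: they have to be found in the camera images.
- violet: Large violet six-petal painted wooden blossom, 96 mm across. 20 mm tall: petals 6 mm thick, then a cream hub from there up. Origin: centre of underside; z up. Loose, lies flat, hub up. Hub: round collar 36 mm across, round through-hole 24 mm wide (any yaw fits). About 60 g.
- pink: Medium pink five-petal painted wooden blossom, 80 mm across. 20 mm tall: petals 6 mm thick, then a cream hub from there up. Origin: centre of underside; z up. Loose, lies flat, hub up. Hub: round collar 36 mm across, round through-hole 24 mm wide (any yaw fits). About 50 g.
- orange: Small orange six-petal painted wooden blossom, 62 mm across. 20 mm tall: petals 6 mm thick, then a cream hub from there up. Origin: centre of underside; z up. Loose, lies flat, hub up. Hub: block 34 mm (x) by 26 mm (y); through-slot 21 mm (x) by 11 mm (y), along the block's long side; a half turn gives the same fit. About 40 g.
- green: Large green six-petal painted wooden blossom, 96 mm across. 20 mm tall: petals 6 mm thick, then a cream hub from there up. Origin: centre of underside; z up. Loose, lies flat, hub up. Hub: round collar 36 mm across, round through-hole 24 mm wide (any yaw fits). About 60 g.
- blue: Small blue six-petal painted wooden blossom, 62 mm across. 20 mm tall: petals 6 mm thick, then a cream hub from there up. Origin: centre of underside; z up. Loose, lies flat, hub up. Hub: block 34 mm (x) by 26 mm (y); through-slot 21 mm (x) by 11 mm (y), along the block's long side; a half turn gives the same fit. About 40 g.
- tall_stand: Fixed stand. Round yellow foot 80 mm across, 10 mm thick; round aluminium post 20 mm across up to a shoulder at 48 mm; on it a red flat tongue 18 mm (x) by 8 mm (y) up to 68 mm (heights above bench). Origin: centre of foot's underside; z up. A slotted blossom drops only when its slot lies along the tongue. Filled: undersides at 10, 30, 50 mm.
- short_stand: Fixed stand. Round white foot 80 mm across, 10 mm thick; round aluminium post 20 mm across up to a shoulder at 28 mm; on it a red flat tongue 18 mm (x) by 8 mm (y) up to 48 mm (heights above bench). Origin: centre of foot's underside; z up. A slotted blossom drops only when its slot lies along the tongue. Filled: undersides at 10, 30 mm.
- glue: Bystander: white glue bottle, 34 mm across, 105 mm tall, orange cap; origin under its centre.
- marker: Bystander: white marker pen with a green cap, lying flat, 130 mm long (its x), 16 mm thick; origin at mid-length on its underside.
- beads: Bystander: amber bead jar with a grey lid, 52 mm across, 60 mm tall; origin under its centre.
Not all that is in view belongs to the job. Of the things that look like the tall_stand, the middle-sized one is meant.

How it is judged:
By the outcome, as a careful person would: the job done as asked, in the order asked, and still so for the second after the job is handed in, with the robot touching nothing.
It also fails if it takes over 122 s, if anything falls off the work surface, if the arm or the gripper's body presses on something with over 40 N, if the wrist force passes 120 N, or if a joint passes its speed limit or range.

## Working session

There is one attempt and no reset: what is moved stays moved. The work goes in short steps, Python scripts to look and compute and a tool call to move; the robot and the scene stay as the last step left them, time stands still between calls to the robot, and variables do not carry over. Pictures are saved under pics/ and viewed, at most 14 in all, crops included, and the job is handed in when it is done.

Besides the shell and the picture viewer there is one more tool, called after "Request:" by a JSON object that holds its "name" and its "arguments", one argument or row to a line. play_rows: Moves the arm, as the interface text tells. Its arguments: {"type":"object","properties":{"steps":{"type":"array"}},"required":["steps"]}

```bash
mkdir -p pics; python3 - <<'E'
from station import *
import cv2,numpy as np
s=sense();print(s['time_s'],s['tcp_pos'],np.round(s['ee_rot'],3).tolist())
for n in("scene","side"):
    c=capture(n);cv2.imwrite(f'pics/{n}0.png',c['frame']);np.savez(f'{n}0.npz',**c)
    print(n,c['fx'],c['cx'],c['cy'],c['xyz'],np.round(c['rotation'],3).tolist())
E
```

```text
0.0 [0.23375603 0.57901675 0.23544102] [[0.927, -0.375, -0.001], [-0.375, -0.927, -0.002], [0.0, 0.002, -1.0]]
scene 522.6776769096584 281.2831598959155 214.95802592441987 [ 1.47654215 -0.61888069  0.79526256] [[0.59, 0.457, -0.665], [0.807, -0.357, 0.471], [-0.022, -0.815, -0.579]]
side 456.4351001847903 284.495369239368 212.94041699249607 [ 0.44616619 -0.77312595  0.89726232] [[0.979, -0.15, 0.137], [-0.203, -0.721, 0.662], [-0.0, -0.676, -0.737]]
```

View pics/scene0.png

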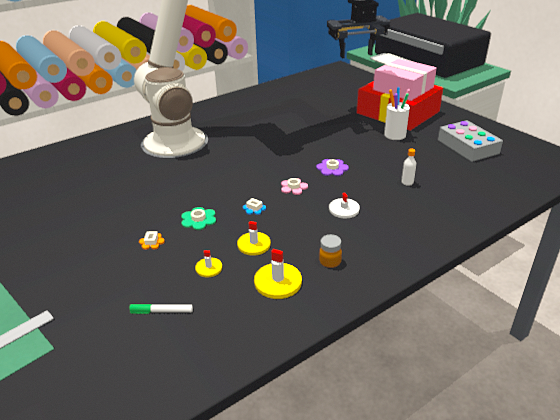

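View pics/side0.png

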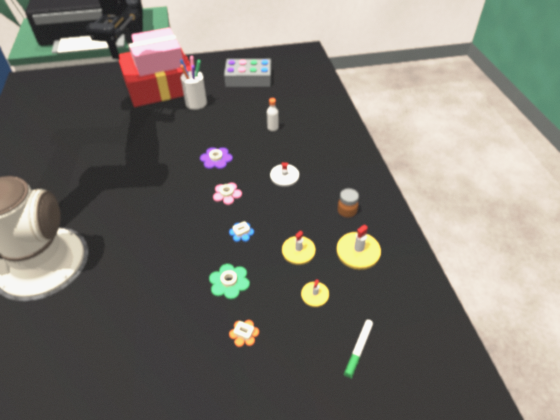

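The scene view shows the stand candidates: three yellow-footed stands at (254,243), (208,267) and (278,280), and one white-footed stand at (344,208). The blossoms are violet (332,166), pink (294,186), blue (254,206), green (198,217) and orange (151,240). In the side view the yellow feet are at (299,250), (315,294) and (358,250). The middle-sized one should be scene (254,243). I'll measure the feet to check that.

```bash
cat > h.py <<'E'
import cv2,numpy as np
RNG={'violet':((125,90,60),(150,255,255)),'pink':((150,40,120),(179,140,255)),'orange':((8,150,120),(19,255,255)),
 'green':((60,120,80),(85,255,255)),'blue':((98,120,80),(115,255,255)),'yellow':((22,150,120),(35,255,255)),'white':((0,0,170),(179,50,255)),'cream':((8,15,130),(30,110,255)),'red':((0,170,80),(6,255,255))}
def rays(c,uv):
    uv=np.atleast_2d(uv).astype(float)
    d=np.c_[(uv[:,0]-c['cx'])/c['fx'],(uv[:,1]-c['cy'])/c['fy'],np.ones(len(uv))]
    return d@np.array(c['rotation']).T
def plane(c,uv,z):
    d=rays(c,uv);o=np.array(c['xyz']);t=(z-o[2])/d[:,2]
    return (o+t[:,None]*d)
def conts(c,name,amin=40):
    hsv=cv2.cvtColor(c['frame'],cv2.COLOR_BGR2HSV)
    m=cv2.inRange(hsv,*RNG[name])
    cs=cv2.findContours(m,cv2.RETR_EXTERNAL,cv2.CHAIN_APPROX_NONE)[0]
    return [k[:,0,:] for k in cs if cv2.contourArea(k)>amin]
def circ(c,k,z):
    p=plane(c,k,z)[:,:2].astype(np.float32)
    (ctr,r)=cv2.minEnclosingCircle(p)
    return np.array(ctr),r*2
E
python3 - <<'E'
from h import *
for n in('scene0','side0'):
    c=dict(np.load(n+'.npz'))
    for col in('violet','pink','orange','green','blue','yellow','white'):
        for k in conts(c,col):
            p,D=circ(c,k,.01 if col in('yellow','white') else .006)
            if .3<p[0]<1 and abs(p[1])<.6 and D<.2: print(n,col,k.mean(0).round(),p.round(4),'D',round(D*1000))
c=dict(np.load('scene0.npz'))
cv2.imwrite('pics/crop_st.png',cv2.resize(c['frame'][180:310,170:370],None,fx=4,fy=4,interpolation=cv2.INTER_CUBIC))
E
```

```text
scene0 violet [332. 167.] [0.4631 0.2877] D 106
scene0 pink [285. 186.] [0.4642 0.117 ] D 66
scene0 pink [300. 187.] [0.4855 0.1402] D 81
scene0 orange [330. 257.] [0.7736 0.0145] D 73
scene0 green [140. 308.] [ 0.6592 -0.4115] D 52
scene0 green [198. 218.] [ 0.4468 -0.1556] D 103
scene0 yellow [278. 280.] [ 0.7687 -0.1319] D 118
scene0 yellow [208. 267.] [ 0.637  -0.2322] D 69
scene0 yellow [254. 243.] [ 0.6275 -0.1021] D 90
scene0 white [171. 307.] [ 0.7023 -0.3595] D 88
scene0 white [331. 241.] [0.7342 0.0509] D 49
scene0 white [150. 236.] [ 0.4462 -0.2881] D 45
scene0 white [197. 213.] [ 0.4325 -0.1486] D 39
scene0 white [344. 207.] [0.647  0.1698] D 90
scene0 white [254. 202.] [ 0.4811 -0.0028] D 43
scene0 white [291. 182.] [0.457 0.139] D 53
scene0 white [332. 162.] [0.4481 0.3027] D 40
scene0 white [409. 171.] [0.6197 0.4503] D 167
side0 violet [216. 157.] [0.4575 0.291 ] D 109
side0 pink [226. 194.] [0.4704 0.1354] D 91
side0 orange [244. 338.] [ 0.4563 -0.2953] D 64
side0 orange [346. 208.] [0.7799 0.0149] D 54
side0 green [351. 366.] [ 0.6593 -0.4103] D 46
side0 blue [241. 235.] [ 0.4904 -0.0136] D 66
side0 white [243. 330.] [ 0.457  -0.2885] D 41
side0 white [362. 338.] [ 0.704  -0.3585] D 89
side0 white [228. 277.] [ 0.4421 -0.1489] D 44
side0 white [359. 242.] [ 0.7774 -0.112 ] D 53
side0 white [241. 228.] [ 0.494  -0.0057] D 51
side0 white [349. 195.] [0.7983 0.0546] D 48
side0 white [224. 191.] [0.4663 0.1372] D 70
side0 white [284. 174.] [0.6423 0.1726] D 91
side0 white [215. 154.] [0.4577 0.2993] D 53
side0 white [272. 118.] [0.6562 0.4496] D 127
```

View pics/crop_st.png

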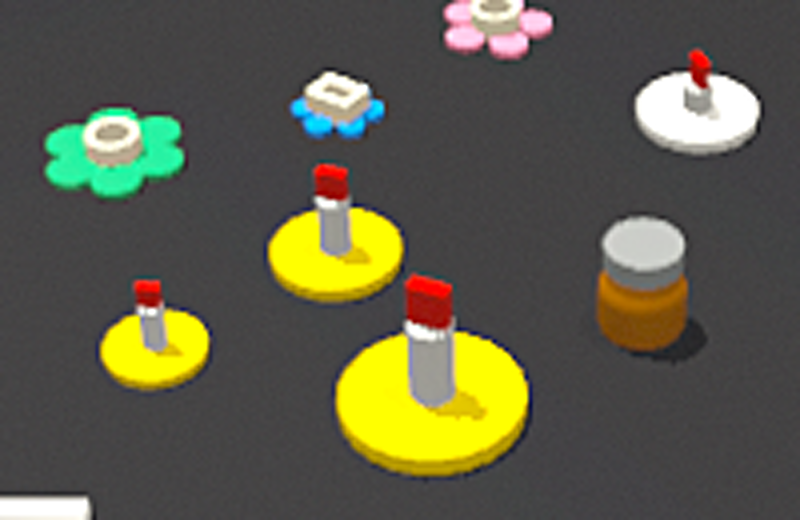

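The crop confirms it: the middle-sized yellow stand is at crop (335,250), scene (254,243), with the smaller one at lower left and the larger one below. Next I'll get the wrist camera geometry and write a move helper.

```bash
cat >> h.py <<'E'
def tool(s,goal,yaw=None):
    """tool-axis shift (mm) after turning; az (deg) to reach world goal, yaw = direction of tool x"""
    R=np.array(s['ee_rot']);p=np.array(s['tcp_pos'])
    y0=np.degrees(np.arctan2(R[1,0],R[0,0]));y=y0 if yaw is None else yaw
    a=np.radians(y);Rn=np.array([[np.cos(a),np.sin(a),0],[np.sin(a),-np.cos(a),0],[0,0,-1]])
    return 'az',round((y0-y+180)%360-180,2),'d',(1000*Rn.T@(np.array(goal)-p)).round(1)
E
python3 - <<'E'
from station import *
from h import *
s=sense();c=capture('wrist');R=np.array(s['ee_rot'])
print('cam in tool',(R.T@(np.array(c['xyz'])-s['tcp_pos'])).round(4),(R.T@np.array(c['rotation'])).round(3).tolist(),c['fx'],s['joints'])
print(tool(s,[.60,.05,.32],0))
E
```

```text
cam in tool [ 0.073   0.0004 -0.1474] [[-0.0, -0.963, -0.27], [1.0, -0.0, -0.0], [0.0, -0.27, 0.963]] 328.42258552319174 [ 8.28272357e+01  2.20871835e+01  3.88271314e-01 -2.44455992e-02
 -6.84127313e+01 -1.48175501e+01]
('az', np.float64(-22.0), 'd', array([366.2, 529.1, -84.4]))
```

Request:
{"name": "play_rows", "arguments": {
  "steps": [
    {"az": -7.33, "dz": -10},
    {"az": -7.33, "dz": -10},
    {"az": -7.34, "dz": -10},
    {"dx": 26, "dy": 38, "dz": -4},
    {"dx": 26, "dy": 38, "dz": -4},
    {"dx": 26, "dy": 38, "dz": -4},
    {"dx": 26, "dy": 38, "dz": -4},
    {"dx": 26, "dy": 38, "dz": -4},
    {"dx": 26, "dy": 38, "dz": -4},
    {"dx": 26, "dy": 38, "dz": -4},
    {"dx": 26, "dy": 38, "dz": -4},
    {"dx": 26, "dy": 38, "dz": -4},
    {"dx": 26, "dy": 38, "dz": -4},
    {"dx": 26, "dy": 38, "dz": -4},
    {"dx": 26, "dy": 38, "dz": -4},
    {"dx": 26, "dy": 38, "dz": -4},
    {"dx": 26, "dy": 38},
    {}
  ]
}}

```text
invalid input at $.steps[0]: expected keys ax, ay, az, dx, dy, dz, claw
```

```bash
python3 - <<'E'
from station import *
from h import *
c=capture('wrist');cv2.imwrite('pics/w1.png',c['frame']);np.savez('w1.npz',**c)
for col in('violet','pink','orange','green','blue','yellow','white','cream','red'):
    for k in conts(c,col,15):
        z={'cream':.02,'red':.06,'yellow':.01,'white':.01}.get(col,.006)
        p,D=circ(c,k,z)
        if D<.15: print(col,k.mean(0).round(),p.round(4),'D',round(D*1000))
E
```

```text
pink [ 16. 247.] [0.2792 0.9063] D 39
orange [471. 308.] [-0.0151  0.407 ] D 21
orange [ 84. 283.] [0.2067 0.8529] D 25
orange [176. 159.] [0.303  0.6749] D 44
orange [155. 129.] [0.3387 0.6831] D 41
orange [177.   4.] [0.4417 0.6032] D 12
blue [138.  15.] [0.4482 0.6445] D 47
yellow [173. 142.] [0.3204 0.669 ] D 70
white [170.  17.] [0.4321 0.6166] D 112
cream [193.  37.] [0.4149 0.6045] D 80
cream [177.   7.] [0.4365 0.6024] D 18
red [119.  78.] [0.3805 0.6781] D 136
```

View pics/w1.png

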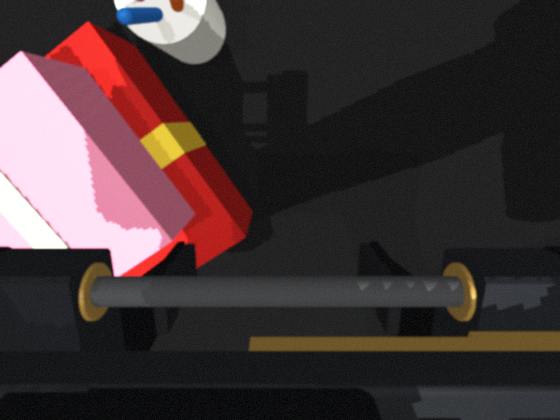

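The wrist picture shows the gift box near the start and the gripper filling rows below 250; the blossoms are not in view yet. All row keys are required, so I'll resend the move.

Request:
{"name": "play_rows", "arguments": {
  "steps": [
    {"ax": 0, "ay": 0, "az": -7.33, "dx": 0, "dy": 0, "dz": -10, "claw": 87},
    {"ax": 0, "ay": 0, "az": -7.33, "dx": 0, "dy": 0, "dz": -10, "claw": 87},
    {"ax": 0, "ay": 0, "az": -7.34, "dx": 0, "dy": 0, "dz": -10, "claw": 87},
    {"ax": 0, "ay": 0, "az": 0, "dx": 26, "dy": 38, "dz": -4, "claw": 87},
    {"ax": 0, "ay": 0, "az": 0, "dx": 26, "dy": 38, "dz": -4, "claw": 87},
    {"ax": 0, "ay": 0, "az": 0, "dx": 26, "dy": 38, "dz": -4, "claw": 87},
    {"ax": 0, "ay": 0, "az": 0, "dx": 26, "dy": 38, "dz": -4, "claw": 87},
    {"ax": 0, "ay": 0, "az": 0, "dx": 26, "dy": 38, "dz": -4, "claw": 87},
    {"ax": 0, "ay": 0, "az": 0, "dx": 26, "dy": 38, "dz": -4, "claw": 87},
    {"ax": 0, "ay": 0, "az": 0, "dx": 26, "dy": 38, "dz": -4, "claw": 87},
    {"ax": 0, "ay": 0, "az": 0, "dx": 26, "dy": 38, "dz": -4, "claw": 87},
    {"ax": 0, "ay": 0, "az": 0, "dx": 26, "dy": 38, "dz": -4, "claw": 87},
    {"ax": 0, "ay": 0, "az": 0, "dx": 26, "dy": 38, "dz": -4, "claw": 87},
    {"ax": 0, "ay": 0, "az": 0, "dx": 26, "dy": 38, "dz": -4, "claw": 87},
    {"ax": 0, "ay": 0, "az": 0, "dx": 26, "dy": 38, "dz": -4, "claw": 87},
    {"ax": 0, "ay": 0, "az": 0, "dx": 26, "dy": 38, "dz": -4, "claw": 87},
    {"ax": 0, "ay": 0, "az": 0, "dx": 26, "dy": 38, "dz": 0, "claw": 87},
    {"ax": 0, "ay": 0, "az": 0, "dx": 0, "dy": 0, "dz": 0, "claw": 87},
    {"ax": 0, "ay": 0, "az": 0, "dx": 0, "dy": 0, "dz": 0, "claw": 87}
  ]
}}

```text
time_s: 2.1
tcp_pos: [0.5982, 0.0465, 0.3177]
ee_rot: [[1.0, -0.002, -0.002], [-0.002, -1.0, -0.0], [-0.002, 0.0, -1.0]]
wrist_force: [-0.6, 0.2, 0.2]
gripper_width: 0.996
gripper_force: 0.0
```

```bash
python3 - <<'E'
from station import *
from h import *
s=sense();print(s['time_s'],s['tcp_pos'],np.round(s['ee_rot'],3).tolist(),s['wrist_force'])
c=capture('wrist');cv2.imwrite('pics/w2.png',c['frame']);np.savez('w2.npz',**c)
for col in('violet','pink','orange','green','blue','yellow','white','cream','red'):
    for k in conts(c,col,15):
        z={'cream':.02,'red':.06,'yellow':.01,'white':.01}.get(col,.006)
        p,D=circ(c,k,z)
        if D<.15: print(col,k.mean(0).round(),p.round(4),'D',round(D*1000))
E
```

```text
2.1 [0.59819925 0.04651576 0.31766865] [[1.0, -0.002, -0.002], [-0.002, -1.0, -0.0], [-0.002, 0.0, -1.0]] [-0.58418519  0.22494249  0.16682253]
violet [120. 253.] [0.4652 0.2909] D 94
pink [202. 265.] [0.4548 0.1588] D 29
pink [230. 262.] [0.4604 0.1222] D 59
pink [201. 245.] [0.4859 0.1592] D 29
pink [221. 238.] [0.4974 0.1303] D 29
orange [430. 344.] [ 0.3132 -0.2037] D 33
orange [379. 343.] [ 0.314  -0.1209] D 21
orange [403. 343.] [ 0.3168 -0.16  ] D 59
orange [364. 344.] [ 0.3146 -0.0945] D 41
orange [492. 344.] [ 0.3097 -0.3052] D 42
orange [541. 341.] [ 0.3225 -0.3811] D 67
orange [508. 339.] [ 0.3195 -0.3262] D 47
orange [467. 342.] [ 0.3146 -0.2648] D 77
orange [468. 313.] [ 0.3724 -0.2552] D 30
orange [ 85. 311.] [0.3755 0.3499] D 35
orange [465. 274.] [ 0.4381 -0.2405] D 28
orange [ 87. 278.] [0.4306 0.3373] D 52
orange [503. 246.] [ 0.4842 -0.2919] D 19
orange [302.  37.] [0.7808 0.0091] D 52
green [415. 259.] [ 0.4573 -0.159 ] D 91
blue [314. 240.] [ 0.4905 -0.009 ] D 66
yellow [475. 141.] [ 0.6394 -0.2231] D 19
yellow [475. 148.] [ 0.6283 -0.2251] D 65
yellow [381. 155.
[... 405 characters left out ...]
 141.] [0.6385 0.4079] D 35
white [182. 139.] [0.6415 0.1749] D 81
white [429.  33.] [ 0.7728 -0.1469] D 27
white [309.  17.] [0.7903 0.0063] D 51
cream [116. 272.] [0.4505 0.2862] D 17
cream [409. 265.] [ 0.4585 -0.1484] D 22
cream [120. 261.] [0.4649 0.282 ] D 30
cream [216. 257.] [0.4732 0.1362] D 42
cream [315. 246.] [ 0.4904 -0.0092] D 22
cream [312. 234.] [ 0.5075 -0.0037] D 21
cream [385. 157.] [ 0.6191 -0.1011] D 31
cream [482. 150.] [ 0.6264 -0.2281] D 29
cream [ 11. 133.] [0.6473 0.4004] D 43
cream [420.  39.] [ 0.7631 -0.1346] D 40
red [394. 160.] [ 0.6205 -0.0973] D 19
red [495. 152.] [ 0.6293 -0.2191] D 19
red [175. 142.] [0.6428 0.1705] D 16
red [442.  26.] [ 0.768 -0.137] D 27
```

View pics/w2.png

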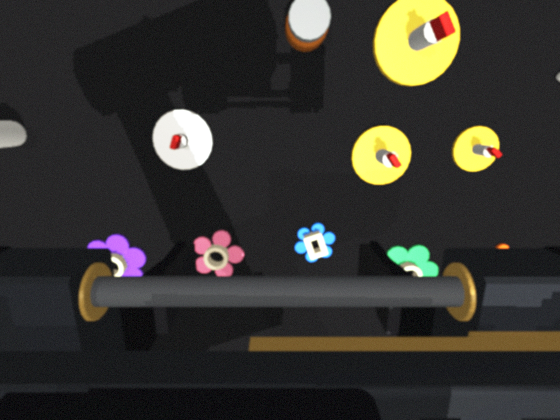

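The wrist view from above shows the tall stand's foot at (381,155), world (0.620,-0.097), 83 mm across. The smaller one is at (475,148), 65 mm, and the larger at (420,44), 110 mm, so the choice is confirmed. The white-footed stand is at (182,139). The blossoms are violet (117,258), pink (217,255), blue (315,243), green (412,262), and orange is hidden behind the gripper near (503,246).

I'll look at the tall stand closely, then the short one.

Request:
{"name": "play_rows", "arguments": {
  "steps": [
    {"ax": 0, "ay": 0, "az": 0, "dx": 8, "dy": 36, "dz": 19, "claw": 87},
    {"ax": 0, "ay": 0, "az": 0, "dx": 8, "dy": 36, "dz": 19, "claw": 87},
    {"ax": 0, "ay": 0, "az": 0, "dx": 8, "dy": 36, "dz": 19, "claw": 87},
    {"ax": 0, "ay": 0, "az": 0, "dx": 8, "dy": 36, "dz": 19, "claw": 87},
    {"ax": 0, "ay": 0, "az": 0, "dx": 0, "dy": 0, "dz": 0, "claw": 87},
    {"ax": 0, "ay": 0, "az": 0, "dx": 0, "dy": 0, "dz": 0, "claw": 87},
    {"ax": 0, "ay": 0, "az": 0, "dx": 0, "dy": 0, "dz": 0, "claw": 87}
  ]
}}

```text
time_s: 2.85
tcp_pos: [0.6304, -0.0948, 0.2438]
ee_rot: [[1.0, 0.002, 0.002], [0.002, -1.0, 0.0], [0.002, -0.0, -1.0]]
wrist_force: [-0.2, 0.4, -0.1]
gripper_width: 1.001
gripper_force: 0.0
```

```bash
cat > stand.py <<'E'
from station import *
from h import *
import sys
n,col,zt,near=sys.argv[1],sys.argv[2],float(sys.argv[3]),np.array([float(sys.argv[4]),float(sys.argv[5])])
s=sense();print(s['time_s'],s['tcp_pos'].round(4) if hasattr(s['tcp_pos'],'round') else s['tcp_pos'],np.round(s['ee_rot'],4).tolist())
c=capture('wrist');cv2.imwrite(f'pics/{n}.png',c['frame']);np.savez(n+'.npz',**c)
for k in conts(c,col,200):
    p=plane(c,k,.01)[:,:2].astype(np.float32)
    e=cv2.fitEllipse(p);q,D=circ(c,k,.01)
    if np.hypot(*(q-near))<.06:print('foot',q.round(4),D,'ell',e)
# tongue: red pixels whose depth puts them at the top face
hsv=cv2.cvtColor(c['frame'],cv2.COLOR_BGR2HSV)
m=cv2.inRange(hsv,(0,150,60),(8,255,255))|cv2.inRange(hsv,(172,150,60),(179,255,255))
v,u=np.nonzero(m);d=c['range_z'][v,u]
P=np.array(c['xyz'])+rays(c,np.c_[u,v])*d[:,None]
ok=np.hypot(*(P[:,:2]-near).T)<.05;P,u,v=P[ok],u[ok],v[ok]
print('z pct',np.percentile(P[:,2],[5,50,80,95]).round(4))
t=P[:,2]>zt-.004
Q=plane(c,np.c_[u,v][t],zt)[:,:2]
r=cv2.minAreaRect((Q*1000).astype(np.float32));print('top n',t.sum(),r,'mean',Q.mean(0).round(4))
print('V of red',np.c_[u,v,hsv[v,u,2]][::max(1,len(u)//12)].tolist())
E
python3 stand.py tall yellow .068 .62 -.097
python3 - <<'E'
import cv2
f=cv2.imread('pics/tall.png');cv2.imwrite('pics/tallc.png',cv2.resize(f[120:280,180:380],None,fx=3,fy=3,interpolation=cv2.INTER_NEAREST))
E
```

```text
2.85 [ 0.6304 -0.0948  0.2438] [[1.0, 0.0024, 0.0019], [0.0024, -1.0, 0.0001], [0.0019, -0.0001, -1.0]]
foot [ 0.62   -0.0972] 0.08137006312608719 ell ((0.6200925707817078, -0.0972369834780693), (0.07976515591144562, 0.08007112890481949), 12.334992408752441)
z pct [0.0573 0.0671 0.0678 0.0682]
top n 101 ((621.2337646484375, -97.23079681396484), (16.893943786621094, 6.356773376464844), 36.11629867553711) mean [ 0.6214 -0.0971]
V of red [[277, 192, 89], [279, 194, 106], [276, 196, 215], [278, 197, 231], [279, 198, 223], [280, 199, 219], [282, 200, 168], [283, 201, 158], [277, 203, 232], [279, 204, 233], [282, 205, 236], [285, 206, 223], [284, 208, 234]]
```

View pics/tallc.png

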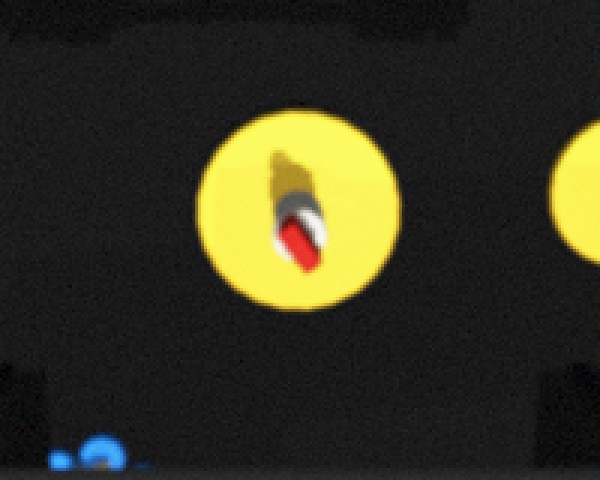

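The close crop shows the yellow foot and its red tongue at crop (298,243). The foot fits 80 mm at (0.6201,-0.0972), and the tongue points about 36° from world x. Next is the short stand.

Request:
{"name": "play_rows", "arguments": {
  "steps": [
    {"ax": 0, "ay": 0, "az": 0, "dx": 3.5, "dy": -45, "dz": 0, "claw": 87},
    {"ax": 0, "ay": 0, "az": 0, "dx": 3.5, "dy": -45, "dz": 0, "claw": 87},
    {"ax": 0, "ay": 0, "az": 0, "dx": 3.5, "dy": -45, "dz": 0, "claw": 87},
    {"ax": 0, "ay": 0, "az": 0, "dx": 3.5, "dy": -45, "dz": 0, "claw": 87},
    {"ax": 0, "ay": 0, "az": 0, "dx": 3.5, "dy": -45, "dz": 0, "claw": 87},
    {"ax": 0, "ay": 0, "az": 0, "dx": 3.5, "dy": -45, "dz": 0, "claw": 87},
    {"ax": 0, "ay": 0, "az": 0, "dx": 0, "dy": 0, "dz": 0, "claw": 87},
    {"ax": 0, "ay": 0, "az": 0, "dx": 0, "dy": 0, "dz": 0, "claw": 87},
    {"ax": 0, "ay": 0, "az": 0, "dx": 0, "dy": 0, "dz": 0, "claw": 87}
  ]
}}

```text
time_s: 3.8
tcp_pos: [0.6507, 0.1738, 0.2433]
ee_rot: [[1.0, 0.001, 0.001], [0.001, -1.0, 0.0], [0.001, -0.0, -1.0]]
wrist_force: [-0.1, -0.4, 0.1]
gripper_width: 1.0
gripper_force: 0.0
```

```bash
python3 stand.py short white .048 .6415 .175; python3 - <<'E'
from station import *
from h import *
print(tool(sense(),[.475,.2905,.2438],0))
E
```

```text
3.8 [0.6507 0.1738 0.2433] [[1.0, 0.001, 0.0008], [0.001, -1.0, 0.0003], [0.0008, -0.0003, -1.0]]
foot [0.6417 0.1761] 0.08101607859134674 ell ((0.6416530013084412, 0.1762080043554306), (0.07947839796543121, 0.07974374294281006), 160.3846893310547)
z pct [0.0401 0.0472 0.0478 0.0485]
top n 84 ((642.9888305664062, 176.56353759765625), (6.1038970947265625, 16.353864669799805), 72.07706451416016) mean [0.6431 0.1764]
V of red [[275, 187, 128], [274, 189, 185], [275, 190, 242], [275, 191, 249], [276, 192, 251], [277, 193, 252], [277, 194, 252], [277, 195, 252], [272, 197, 243], [272, 198, 247], [273, 199, 252], [274, 200, 252], [275, 201, 251], [274, 203, 252]]
('az', np.float64(-0.0), 'd', array([-175.8, -117.3,   -0.5]))
```

The short stand's foot is at (0.6417,0.1762), 80 mm across, with its tongue at about -18°. I'll move over the violet blossom and measure its hub.

Request:
{"name": "play_rows", "arguments": {
  "steps": [
    {"ax": 0, "ay": 0, "az": 0, "dx": -35, "dy": -23.5, "dz": 0, "claw": 87},
    {"ax": 0, "ay": 0, "az": 0, "dx": -35, "dy": -23.5, "dz": 0, "claw": 87},
    {"ax": 0, "ay": 0, "az": 0, "dx": -35, "dy": -23.5, "dz": 0, "claw": 87},
    {"ax": 0, "ay": 0, "az": 0, "dx": -35, "dy": -23.5, "dz": 0, "claw": 87},
    {"ax": 0, "ay": 0, "az": 0, "dx": -35, "dy": -23.5, "dz": 0, "claw": 87},
    {"ax": 0, "ay": 0, "az": 0, "dx": 0, "dy": 0, "dz": 0, "claw": 87},
    {"ax": 0, "ay": 0, "az": 0, "dx": 0, "dy": 0, "dz": 0, "claw": 87},
    {"ax": 0, "ay": 0, "az": 0, "dx": 0, "dy": 0, "dz": 0, "claw": 87}
  ]
}}

```text
time_s: 4.65
tcp_pos: [0.4768, 0.2902, 0.2429]
ee_rot: [[1.0, -0.001, 0.001], [-0.001, -1.0, 0.0], [0.001, -0.0, -1.0]]
wrist_force: [-0.6, -1.0, 0.1]
gripper_width: 0.999
gripper_force: 0.0
```

```bash
cat > blos.py <<'E'
from station import *
from h import *
import sys
# name, expected x y, base z
n,col,near,zb=sys.argv[1],sys.argv[2],np.array([float(sys.argv[3]),float(sys.argv[4])]),float(sys.argv[5])
s=sense();print(round(s['time_s'],2),np.round(s['tcp_pos'],4),'yaw',np.degrees(np.arctan2(s['ee_rot'][1][0],s['ee_rot'][0][0])).round(2))
c=capture('wrist');cv2.imwrite(f'pics/{n}.png',c['frame']);np.savez(n+'.npz',**c)
h,w=c['range_z'].shape;v,u=np.mgrid[0:h,0:w].reshape(2,-1)
d=c['range_z'].ravel();P=np.array(c['xyz'])+rays(c,np.c_[u,v])*d[:,None]
ok=(np.hypot(*(P[:,:2]-near).T)<.06)&(d>0)
def fit(zlo,zhi,zp,rmax,lab):
    m=np.zeros((h,w),np.uint8);k=ok&(P[:,2]>zlo)&(P[:,2]<zhi)&(np.hypot(*(P[:,:2]-near).T)<rmax)
    m[v[k],u[k]]=255
    cs,hi=cv2.findContours(m,cv2.RETR_CCOMP,cv2.CHAIN_APPROX_NONE)
    for q,hh in zip(cs,hi[0]):
        if cv2.contourArea(q)<25:continue
        W=(plane(c,q[:,0],zp)[:,:2]*1000).astype(np.float32)
        a=cv2.minAreaRect(W);(x,y),r=cv2.minEnclosingCircle(W)
        e=cv2.fitEllipse(W)
        print(lab,'hole' if hh[3]>=0 else 'outer','circ',round(x,1),round(y,1),'D',round(2*r,1),'ell',np.round(e[0],1),np.round(e[1],1),'rect',np.round(a[0],1),np.round(a[1],1),round(a[2],1))
fit(zb+.0165,zb+.024,zb+.02,.035,'hub')
E
cat >> blos.py <<'E'
m=[k for k in conts(c,col,30)]
if m:
    W=np.vstack([plane(c,k,zb+.006)[:,:2] for k in m]);W=W[np.hypot(*(W-near).T)<.07]
    (x,y),r=cv2.minEnclosingCircle((W*1000).astype(np.float32));print('petals',round(x,1),round(y,1),'D',round(2*r,1))
E
python3 blos.py violet violet .46 .2905 0
```

```text
4.65 [0.4768 0.2902 0.2429] yaw -0.08
hub outer circ 457.0 294.4 D 35.4 ell [457.1 294.4] [34.1 34.3] rect [457.2 294.4] [33.8 33.5] 89.9
hub hole circ 456.9 294.2 D 25.9 ell [457.1 294.4] [24.4 24.7] rect [457.2 294.4] [24.2 24.3] 45.3
petals 457.2 293.9 D 98.8
```

Request:
{"name": "play_rows", "arguments": {
  "steps": [
    {"ax": 0, "ay": 0, "az": 0, "dx": -4, "dy": -0.8, "dz": 38, "claw": 70},
    {"ax": 0, "ay": 0, "az": 0, "dx": -4, "dy": -0.9, "dz": 38, "claw": 70},
    {"ax": 0, "ay": 0, "az": 0, "dx": -4, "dy": -0.8, "dz": 38, "claw": 60},
    {"ax": 0, "ay": 0, "az": 0, "dx": -4, "dy": -0.9, "dz": 38, "claw": 60},
    {"ax": 0, "ay": 0, "az": 0, "dx": -3.7, "dy": -0.8, "dz": 38, "claw": 60},
    {"ax": 0, "ay": 0, "az": 0, "dx": 0, "dy": 0, "dz": 0, "claw": 60},
    {"ax": 0, "ay": 0, "az": 0, "dx": 0, "dy": 0, "dz": 0, "claw": 60},
    {"ax": 0, "ay": 0, "az": 0, "dx": 0, "dy": 0, "dz": 0, "claw": 60},
    {"ax": 0, "ay": 0, "az": 0, "dx": 0, "dy": 0, "dz": 0, "claw": 60}
  ]
}}

```text
time_s: 5.6
tcp_pos: [0.4578, 0.2962, 0.0547]
ee_rot: [[1.0, -0.0, 0.003], [-0.0, -1.0, 0.003], [0.003, -0.003, -1.0]]
wrist_force: [-0.6, 0.2, 0.7]
gripper_width: 0.691
gripper_force: 0.0
```

```bash
python3 - <<'E'
from station import *
import numpy as np
A=[];B=[];C=[]
for i in range(8):
    c=capture('wrist');s=sense();A.append(s['tcp_pos']);B.append(c['xyz']);C.append(s['joints'])
A=np.array(A)*1000;B=np.array(B)*1000
print(A.round(1).tolist());print(B.round(1).tolist());print(np.std(C,0).round(4))
E
```

```text
[[457.5, 296.1, 54.5], [457.2, 295.9, 54.2], [456.9, 295.8, 53.9], [456.7, 295.6, 53.6], [456.6, 295.5, 53.3], [456.5, 295.4, 53.1], [456.4, 295.4, 52.9], [456.4, 295.3, 52.8]]
[[530.2, 295.6, 202.3], [530.0, 295.5, 202.1], [529.7, 295.4, 201.8], [529.6, 295.3, 201.4], [529.4, 295.3, 201.1], [529.3, 295.2, 200.8], [529.3, 295.2, 200.5], [529.2, 295.2, 200.3]]
[0.0113 0.0433 0.0398 0.0057 0.0103 0.0016]
```

Readings settle over about a second to the commanded pose, so I'll allow for settling. Descend and grip violet, then lift.

Request:
{"name": "play_rows", "arguments": {
  "steps": [
    {"ax": 0, "ay": 0, "az": 0, "dx": 0.8, "dy": 0.8, "dz": 10, "claw": 60},
    {"ax": 0, "ay": 0, "az": 0, "dx": 0, "dy": 0, "dz": 10, "claw": 60},
    {"ax": 0, "ay": 0, "az": 0, "dx": 0, "dy": 0, "dz": 10, "claw": 60},
    {"ax": 0, "ay": 0, "az": 0, "dx": 0, "dy": 0, "dz": 0, "claw": 60},
    {"ax": 0, "ay": 0, "az": 0, "dx": 0, "dy": 0, "dz": 0, "claw": 60},
    {"ax": 0, "ay": 0, "az": 0, "dx": 0, "dy": 0, "dz": 0, "claw": 60},
    {"ax": 0, "ay": 0, "az": 0, "dx": 0, "dy": 0, "dz": 0, "claw": 60},
    {"ax": 0, "ay": 0, "az": 0, "dx": 0, "dy": 0, "dz": 0, "claw": 60},
    {"ax": 0, "ay": 0, "az": 0, "dx": 0, "dy": 0, "dz": 0, "claw": 60},
    {"ax": 0, "ay": 0, "az": 0, "dx": 0, "dy": 0, "dz": 0, "claw": 28},
    {"ax": 0, "ay": 0, "az": 0, "dx": 0, "dy": 0, "dz": 0, "claw": 28},
    {"ax": 0, "ay": 0, "az": 0, "dx": 0, "dy": 0, "dz": 0, "claw": 28},
    {"ax": 0, "ay": 0, "az": 0, "dx": 0, "dy": 0, "dz": 0, "claw": 28},
    {"ax": 0, "ay": 0, "az": 0, "dx": 0, "dy": 0, "dz": 0, "claw": 28},
    {"ax": 0, "ay": 0, "az": 0, "dx": 0, "dy": 0, "dz": 0, "claw": 28},
    {"ax": 0, "ay": 0, "az": 0, "dx": 0, "dy": 0, "dz": 0, "claw": 28},
    {"ax": 0, "ay": 0, "az": 0, "dx": 0, "dy": 0, "dz": 0, "claw": 28}
  ]
}}

```text
time_s: 7.7
tcp_pos: [0.4571, 0.2944, 0.0226]
ee_rot: [[1.0, 0.0, -0.0], [0.0, -1.0, -0.0], [-0.0, 0.0, -1.0]]
wrist_force: [1.0, -0.3, 0.4]
gripper_width: 0.404
gripper_force: 30.0
```

Request:
{"name": "play_rows", "arguments": {
  "steps": [
    {"ax": 0, "ay": 0, "az": 0, "dx": 0, "dy": 0, "dz": -30, "claw": 28},
    {"ax": 0, "ay": 0, "az": 0, "dx": 0, "dy": 0, "dz": -49.6, "claw": 28},
    {"ax": 0, "ay": 0, "az": 0, "dx": 0, "dy": 0, "dz": -48, "claw": 28},
    {"ax": 0, "ay": 0, "az": 0, "dx": 16.3, "dy": 39.2, "dz": 0, "claw": 28},
    {"ax": 0, "ay": 0, "az": 0, "dx": 16.3, "dy": 39.2, "dz": 0, "claw": 28},
    {"ax": 0, "ay": 0, "az": 0, "dx": 16.3, "dy": 39.2, "dz": 0, "claw": 28},
    {"ax": 0, "ay": 0, "az": 0, "dx": 16.3, "dy": 39.2, "dz": 0, "claw": 28},
    {"ax": 0, "ay": 0, "az": 0, "dx": 16.3, "dy": 39.2, "dz": 0, "claw": 28},
    {"ax": 0, "ay": 0, "az": 0, "dx": 16.3, "dy": 39.2, "dz": 0, "claw": 28},
    {"ax": 0, "ay": 0, "az": 0, "dx": 16.3, "dy": 39.2, "dz": 0, "claw": 28},
    {"ax": 0, "ay": 0, "az": 0, "dx": 16.3, "dy": 39.2, "dz": 0, "claw": 28},
    {"ax": 0, "ay": 0, "az": 0, "dx": 16.3, "dy": 39.2, "dz": 0, "claw": 28},
    {"ax": 0, "ay": 0, "az": 0, "dx": 16.5, "dy": 38.8, "dz": 0, "claw": 28},
    {"ax": 0, "ay": 0, "az": 0, "dx": 0, "dy": 0, "dz": 25, "claw": 28},
    {"ax": 0, "ay": 0, "az": 0, "dx": 0, "dy": 0, "dz": 0, "claw": 28},
    {"ax": 0, "ay": 0, "az": 0, "dx": 0, "dy": 0, "dz": 0, "claw": 28},
    {"ax": 0, "ay": 0, "az": 0, "dx": 0, "dy": 0, "dz": 0, "claw": 28},
    {"ax": 0, "ay": 0, "az": 0, "dx": 0, "dy": 0, "dz": 0, "claw": 28},
    {"ax": 0, "ay": 0, "az": 0, "dx": 0, "dy": 0, "dz": 0, "claw": 28},
    {"ax": 0, "ay": 0, "az": 0, "dx": 0, "dy": 0, "dz": 0, "claw": 28}
  ]
}}

```text
time_s: 9.7
tcp_pos: [0.6206, -0.0966, 0.1258]
ee_rot: [[1.0, 0.001, 0.001], [0.001, -1.0, 0.0], [0.001, -0.0, -1.0]]
wrist_force: [0.0, 0.6, -0.5]
gripper_width: 0.403
gripper_force: 30.0
```

```bash
python3 - <<'E'
from station import *
import cv2
for i in range(4): c=capture('wrist')
print(sense()['tcp_pos'])
cv2.imwrite('pics/hold.png',c['frame'][150:420,130:430])
E
```

```text
[ 0.62039907 -0.0969892   0.12527424]
```

View pics/hold.png

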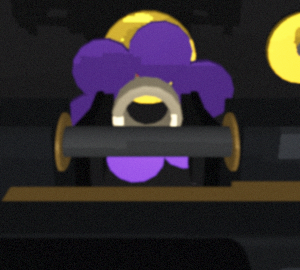

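The held violet is level and centred between the fingers, with its hub hole at crop (149,110) and the yellow foot seen through it. I'll check for sideways camera bias numerically.

```bash
python3 - <<'E'
from station import *
import numpy as np,cv2
c=capture('wrist');s=sense();f=c['frame'].astype(int)
R=np.array(s['ee_rot']);print(c['cx'],c['cy'],'cam in tool',(R.T@(np.array(c['xyz'])-s['tcp_pos'])*1000).round(2))
for r in(262,265,268,292): print(r,[(u,int(f[r,u].sum()),round(float(c['range_z'][r,u]),3)) for u in list(range(238,252,1))+list(range(303,318,1))])
print('washer',[int(f[290,u,2]-f[290,u,0]) for u in range(180,210)],[int(f[290,u,2]-f[290,u,0]) for u in range(348,378)])
E
```

```text
276.93787198376026 209.25766459934562 cam in tool [ 7.2900e+01  9.0000e-02 -1.4745e+02]
262 [(238, 39, 0.151), (239, 45, 0.155), (240, 58, 0.159), (241, 150, 0.162), (242, 295, 0.165), (243, 409, 0.165), (244, 485, 0.164), (245, 490, 0.164), (246, 499, 0.164), (247, 489, 0.164), (248, 495, 0.164), (249, 492, 0.164), (250, 480, 0.164), (251, 481, 0.165), (303, 489, 0.163), (304, 492, 0.163), (305, 491, 0.165), (306, 494, 0.164), (307, 481, 0.163), (308, 496, 0.164), (309, 481, 0.165), (310, 417, 0.165), (311, 309, 0.168), (312, 157, 0.163), (313, 55, 0.158), (314, 37, 0.155), (315, 23, 0.151), (316, 58, 0.151), (317, 54, 0.151)]
265 [(238, 53, 0.152), (239, 47, 0.154), (240, 41, 0.159), (241, 144, 0.162), (242, 267, 0.166), (243, 432, 0.165), (244, 504, 0.165), (245, 507, 0.164), (246, 497, 0.164), (247, 495, 0.164), (248, 499, 0.164), (249, 500, 0.165), (250, 514, 0.164), (251, 526, 0.166), (303, 732, 0.164), (304, 735, 0.164), (305, 722, 0.165), (306, 665, 0.164), (307, 554, 0.164), (308, 500, 0.165), (309, 488, 0.165), (310, 454, 0.164), (311, 360, 0.166), (312, 216, 0.162), (313, 
[... 726 characters left out ...]
4), (243, 201, 0.084), (244, 202, 0.084), (245, 208, 0.085), (246, 199, 0.084), (247, 199, 0.084), (248, 202, 0.083), (249, 202, 0.083), (250, 198, 0.083), (251, 202, 0.084), (303, 181, 0.083), (304, 187, 0.084), (305, 174, 0.083), (306, 178, 0.084), (307, 165, 0.084), (308, 191, 0.085), (309, 169, 0.085), (310, 176, 0.083), (311, 175, 0.084), (312, 172, 0.084), (313, 181, 0.084), (314, 174, 0.083), (315, 177, 0.083), (316, 175, 0.084), (317, 176, 0.083)]
washer [-6, -6, -3, -2, 21, 53, 75, 83, 84, 72, 61, 48, 25, 7, -5, -4, -3, 0, 0, 1, 2, -3, -4, -4, -3, -6, -4, -4, -2, 1] [-1, -1, -2, -5, -3, -4, -8, 2, -4, -4, -3, -2, -2, 4, 24, 50, 68, 82, 92, 93, 81, 56, 22, -3, -5, -3, -4, -4, -3, -5]
```

No bias: the collar's centre column is 276.8 and the camera's cx is 276.9. Lower in stages.

Request:
{"name": "play_rows", "arguments": {
  "steps": [
    {"ax": 0, "ay": 0, "az": 0, "dx": 0, "dy": 0, "dz": 15, "claw": 28},
    {"ax": 0, "ay": 0, "az": 0, "dx": 0, "dy": 0, "dz": 10, "claw": 28},
    {"ax": 0, "ay": 0, "az": 0, "dx": 0, "dy": 0, "dz": 8, "claw": 28},
    {"ax": 0, "ay": 0, "az": 0, "dx": 0, "dy": 0, "dz": 8, "claw": 28},
    {"ax": 0, "ay": 0, "az": 0, "dx": 0, "dy": 0, "dz": 7, "claw": 28},
    {"ax": 0, "ay": 0, "az": 0, "dx": 0, "dy": 0, "dz": 0, "claw": 28},
    {"ax": 0, "ay": 0, "az": 0, "dx": 0, "dy": 0, "dz": 0, "claw": 28},
    {"ax": 0, "ay": 0, "az": 0, "dx": 0, "dy": 0, "dz": 6, "claw": 28},
    {"ax": 0, "ay": 0, "az": 0, "dx": 0, "dy": 0, "dz": 6, "claw": 28},
    {"ax": 0, "ay": 0, "az": 0, "dx": 0, "dy": 0, "dz": 0, "claw": 28},
    {"ax": 0, "ay": 0, "az": 0, "dx": 0, "dy": 0, "dz": 0, "claw": 28}
  ]
}}

```text
time_s: 11.05
tcp_pos: [0.6203, -0.0971, 0.0649]
ee_rot: [[1.0, 0.0, -0.001], [0.0, -1.0, -0.0], [-0.001, 0.0, -1.0]]
wrist_force: [0.2, 1.2, -1.0]
gripper_width: 0.408
gripper_force: 30.0
```

Request:
{"name": "play_rows", "arguments": {
  "steps": [
    {"ax": 0, "ay": 0, "az": 0, "dx": 0, "dy": 0, "dz": 9, "claw": 28},
    {"ax": 0, "ay": 0, "az": 0, "dx": 0, "dy": 0, "dz": 9, "claw": 28},
    {"ax": 0, "ay": 0, "az": 0, "dx": 0, "dy": 0, "dz": 7, "claw": 28},
    {"ax": 0, "ay": 0, "az": 0, "dx": 0, "dy": 0, "dz": 6, "claw": 28},
    {"ax": 0, "ay": 0, "az": 0, "dx": 0, "dy": 0, "dz": 0, "claw": 28},
    {"ax": 0, "ay": 0, "az": 0, "dx": 0, "dy": 0, "dz": 0, "claw": 28},
    {"ax": 0, "ay": 0, "az": 0, "dx": 0, "dy": 0, "dz": 0, "claw": 28},
    {"ax": 0, "ay": 0, "az": 0, "dx": 0, "dy": 0, "dz": 0, "claw": 28},
    {"ax": 0, "ay": 0, "az": 0, "dx": 0, "dy": 0, "dz": 0, "claw": 60},
    {"ax": 0, "ay": 0, "az": 0, "dx": 0, "dy": 0, "dz": 0, "claw": 60},
    {"ax": 0, "ay": 0, "az": 0, "dx": 0, "dy": 0, "dz": 0, "claw": 60},
    {"ax": 0, "ay": 0, "az": 0, "dx": 0, "dy": 0, "dz": 0, "claw": 60},
    {"ax": 0, "ay": 0, "az": 0, "dx": 0, "dy": 0, "dz": -20, "claw": 60},
    {"ax": 0, "ay": 0, "az": 0, "dx": 0, "dy": 0, "dz": -40, "claw": 60},
    {"ax": 0, "ay": 0, "az": 0, "dx": 0, "dy": 0, "dz": -49, "claw": 60},
    {"ax": 0, "ay": 0, "az": 0, "dx": 0, "dy": 0, "dz": -50, "claw": 60},
    {"ax": 0, "ay": 0, "az": 0, "dx": 0, "dy": 0, "dz": -50, "claw": 60},
    {"ax": 0, "ay": 0, "az": 0, "dx": 0, "dy": 0, "dz": 0, "claw": 60},
    {"ax": 0, "ay": 0, "az": 0, "dx": 0, "dy": 0, "dz": 0, "claw": 60}
  ]
}}

```text
time_s: 12.95
tcp_pos: [0.6208, -0.097, 0.245]
ee_rot: [[1.0, -0.0, 0.004], [-0.0, -1.0, 0.001], [0.004, -0.001, -1.0]]
wrist_force: [0.2, 0.2, -1.1]
gripper_width: 0.688
gripper_force: 0.0
```

```bash
python3 blos.py violet2 violet .62 -.097 .01; python3 - <<'E'
from station import *
from h import *
print(tool(sense(),[.485,.14,.2432],0))
E
```

```text
12.95 [ 0.6208 -0.097   0.245 ] yaw -0.0
hub outer circ 620.4 -96.6 D 35.4 ell [620.2 -96.6] [31.6 32.5] rect [620.  -96.8] [34.3 33.8] 0.0
petals 620.2 -97.1 D 98.7
('az', np.float64(-0.01), 'd', array([-134.9, -236.9,   -0.3]))
```

Violet is seated, with its hub at the right height and centred. Next is pink.

Request:
{"name": "play_rows", "arguments": {
  "steps": [
    {"ax": 0, "ay": 0, "az": 0, "dx": -22.5, "dy": -39.5, "dz": 0, "claw": 60},
    {"ax": 0, "ay": 0, "az": 0, "dx": -22.5, "dy": -39.5, "dz": 0, "claw": 60},
    {"ax": 0, "ay": 0, "az": 0, "dx": -22.5, "dy": -39.5, "dz": 0, "claw": 60},
    {"ax": 0, "ay": 0, "az": 0, "dx": -22.5, "dy": -39.5, "dz": 0, "claw": 60},
    {"ax": 0, "ay": 0, "az": 0, "dx": -22.5, "dy": -39.5, "dz": 0, "claw": 60},
    {"ax": 0, "ay": 0, "az": 0, "dx": -22.5, "dy": -39.5, "dz": 0, "claw": 60},
    {"ax": 0, "ay": 0, "az": 0, "dx": 0, "dy": 0, "dz": 0, "claw": 60},
    {"ax": 0, "ay": 0, "az": 0, "dx": 0, "dy": 0, "dz": 0, "claw": 60},
    {"ax": 0, "ay": 0, "az": 0, "dx": 0, "dy": 0, "dz": 0, "claw": 60}
  ]
}}

```text
time_s: 13.9
tcp_pos: [0.4852, 0.1392, 0.242]
ee_rot: [[1.0, -0.0, -0.002], [-0.0, -1.0, -0.001], [-0.002, 0.001, -1.0]]
wrist_force: [0.4, -0.2, 0.2]
gripper_width: 0.69
gripper_force: 0.0
```

```bash
python3 blos.py pink pink .47 .14 0
```

```text
13.9 [0.4852 0.1392 0.242 ] yaw -0.03
hub outer circ 470.7 138.4 D 35.6 ell [470.8 138.4] [34.1 34.6] rect [470.6 138.8] [34.7 34.4] 90.0
hub hole circ 470.7 138.5 D 25.4 ell [470.7 138.5] [24.4 24.6] rect [470.9 138.6] [24.  24.9] 45.4
petals 470.6 137.8 D 82.0
```

Request:
{"name": "play_rows", "arguments": {
  "steps": [
    {"ax": 0, "ay": 0, "az": 0, "dx": -5, "dy": 0.3, "dz": 45, "claw": 60},
    {"ax": 0, "ay": 0, "az": 0, "dx": -5, "dy": 0.5, "dz": 45, "claw": 60},
    {"ax": 0, "ay": 0, "az": 0, "dx": -4.7, "dy": 0.5, "dz": 45, "claw": 60},
    {"ax": 0, "ay": 0, "az": 0, "dx": 0, "dy": 0, "dz": 45, "claw": 60},
    {"ax": 0, "ay": 0, "az": 0, "dx": 0, "dy": 0, "dz": 20, "claw": 60},
    {"ax": 0, "ay": 0, "az": 0, "dx": 0, "dy": 0, "dz": 12, "claw": 60},
    {"ax": 0, "ay": 0, "az": 0, "dx": 0, "dy": 0, "dz": 8.6, "claw": 60},
    {"ax": 0, "ay": 0, "az": 0, "dx": 0, "dy": 0, "dz": 0, "claw": 60},
    {"ax": 0, "ay": 0, "az": 0, "dx": 0, "dy": 0, "dz": 0, "claw": 60},
    {"ax": 0, "ay": 0, "az": 0, "dx": 0, "dy": 0, "dz": 0, "claw": 60},
    {"ax": 0, "ay": 0, "az": 0, "dx": 0, "dy": 0, "dz": 0, "claw": 60},
    {"ax": 0, "ay": 0, "az": 0, "dx": 0, "dy": 0, "dz": 0, "claw": 60},
    {"ax": 0, "ay": 0, "az": 0, "dx": 0, "dy": 0, "dz": 0, "claw": 60},
    {"ax": 0, "ay": 0, "az": 0, "dx": 0, "dy": 0, "dz": 0, "claw": 28},
    {"ax": 0, "ay": 0, "az": 0, "dx": 0, "dy": 0, "dz": 0, "claw": 28},
    {"ax": 0, "ay": 0, "az": 0, "dx": 0, "dy": 0, "dz": 0, "claw": 28},
    {"ax": 0, "ay": 0, "az": 0, "dx": 0, "dy": 0, "dz": 0, "claw": 28},
    {"ax": 0, "ay": 0, "az": 0, "dx": 0, "dy": 0, "dz": 0, "claw": 28},
    {"ax": 0, "ay": 0, "az": 0, "dx": 0, "dy": 0, "dz": 0, "claw": 28}
  ]
}}

```text
time_s: 15.85
tcp_pos: [0.4706, 0.1385, 0.0225]
ee_rot: [[1.0, 0.0, -0.0], [0.0, -1.0, -0.0], [-0.0, 0.0, -1.0]]
wrist_force: [-0.2, 0.7, -0.1]
gripper_width: 0.408
gripper_force: 30.0
```

Request:
{"name": "play_rows", "arguments": {
  "steps": [
    {"ax": 0, "ay": 0, "az": 0, "dx": 0, "dy": 0, "dz": -30, "claw": 28},
    {"ax": 0, "ay": 0, "az": 0, "dx": 0, "dy": 0, "dz": -42.6, "claw": 28},
    {"ax": 0, "ay": 0, "az": 0, "dx": 0, "dy": 0, "dz": -40, "claw": 28},
    {"ax": 0, "ay": 0, "az": 0, "dx": 25, "dy": 39.3, "dz": 0, "claw": 28},
    {"ax": 0, "ay": 0, "az": 0, "dx": 25, "dy": 39.3, "dz": 0, "claw": 28},
    {"ax": 0, "ay": 0, "az": 0, "dx": 25, "dy": 39.3, "dz": 0, "claw": 28},
    {"ax": 0, "ay": 0, "az": 0, "dx": 25, "dy": 39.3, "dz": 0, "claw": 28},
    {"ax": 0, "ay": 0, "az": 0, "dx": 25, "dy": 39.3, "dz": 0, "claw": 28},
    {"ax": 0, "ay": 0, "az": 0, "dx": 24.7, "dy": 39.2, "dz": 0, "claw": 28},
    {"ax": 0, "ay": 0, "az": 0, "dx": 0, "dy": 0, "dz": 10, "claw": 28},
    {"ax": 0, "ay": 0, "az": 0, "dx": 0, "dy": 0, "dz": 0, "claw": 28},
    {"ax": 0, "ay": 0, "az": 0, "dx": 0, "dy": 0, "dz": 0, "claw": 28},
    {"ax": 0, "ay": 0, "az": 0, "dx": 0, "dy": 0, "dz": 0, "claw": 28},
    {"ax": 0, "ay": 0, "az": 0, "dx": 0, "dy": 0, "dz": 0, "claw": 28},
    {"ax": 0, "ay": 0, "az": 0, "dx": 0, "dy": 0, "dz": 0, "claw": 28},
    {"ax": 0, "ay": 0, "az": 0, "dx": 0, "dy": 0, "dz": 0, "claw": 28},
    {"ax": 0, "ay": 0, "az": 0, "dx": 0, "dy": 0, "dz": 0, "claw": 28},
    {"ax": 0, "ay": 0, "az": 0, "dx": 0, "dy": 0, "dz": 0, "claw": 28}
  ]
}}

```text
time_s: 17.65
tcp_pos: [0.6204, -0.097, 0.1252]
ee_rot: [[1.0, 0.0, 0.0], [0.0, -1.0, 0.0], [0.0, -0.0, -1.0]]
wrist_force: [0.8, -1.5, -0.1]
gripper_width: 0.406
gripper_force: 30.0
```

Request:
{"name": "play_rows", "arguments": {
  "steps": [
    {"ax": 0, "ay": 0, "az": 0, "dx": 0, "dy": 0, "dz": 10, "claw": 28},
    {"ax": 0, "ay": 0, "az": 0, "dx": 0, "dy": 0, "dz": 10, "claw": 28},
    {"ax": 0, "ay": 0, "az": 0, "dx": 0, "dy": 0, "dz": 10, "claw": 28},
    {"ax": 0, "ay": 0, "az": 0, "dx": 0, "dy": 0, "dz": 8, "claw": 28},
    {"ax": 0, "ay": 0, "az": 0, "dx": 0, "dy": 0, "dz": 6, "claw": 28},
    {"ax": 0, "ay": 0, "az": 0, "dx": 0, "dy": 0, "dz": 6, "claw": 28},
    {"ax": 0, "ay": 0, "az": 0, "dx": 0, "dy": 0, "dz": 0, "claw": 28},
    {"ax": 0, "ay": 0, "az": 0, "dx": 0, "dy": 0, "dz": 0, "claw": 28},
    {"ax": 0, "ay": 0, "az": 0, "dx": 0, "dy": 0, "dz": 0, "claw": 28}
  ]
}}

```text
time_s: 18.55
tcp_pos: [0.6208, -0.0971, 0.0757]
ee_rot: [[1.0, 0.0, 0.001], [0.0, -1.0, -0.0], [0.001, 0.0, -1.0]]
wrist_force: [0.3, -0.2, -0.1]
gripper_width: 0.409
gripper_force: 30.0
```

Request:
{"name": "play_rows", "arguments": {
  "steps": [
    {"ax": 0, "ay": 0, "az": 0, "dx": 0, "dy": 0, "dz": 4, "claw": 28},
    {"ax": 0, "ay": 0, "az": 0, "dx": 0, "dy": 0, "dz": 4, "claw": 28},
    {"ax": 0, "ay": 0, "az": 0, "dx": 0, "dy": 0, "dz": 4, "claw": 28},
    {"ax": 0, "ay": 0, "az": 0, "dx": 0, "dy": 0, "dz": 0, "claw": 28},
    {"ax": 0, "ay": 0, "az": 0, "dx": 0, "dy": 0, "dz": 0, "claw": 28},
    {"ax": 0, "ay": 0, "az": 0, "dx": 0, "dy": 0, "dz": 0, "claw": 28}
  ]
}}

```text
time_s: 19.15
tcp_pos: [0.6205, -0.0971, 0.0632]
ee_rot: [[1.0, 0.0, 0.0], [0.0, -1.0, -0.0], [0.0, 0.0, -1.0]]
wrist_force: [-0.1, -0.3, -0.1]
gripper_width: 0.409
gripper_force: 30.0
```

Request:
{"name": "play_rows", "arguments": {
  "steps": [
    {"ax": 0, "ay": 0, "az": 0, "dx": 0, "dy": 0, "dz": 4.5, "claw": 28},
    {"ax": 0, "ay": 0, "az": 0, "dx": 0, "dy": 0, "dz": 4.5, "claw": 28},
    {"ax": 0, "ay": 0, "az": 0, "dx": 0, "dy": 0, "dz": 0, "claw": 28},
    {"ax": 0, "ay": 0, "az": 0, "dx": 0, "dy": 0, "dz": 0, "claw": 28},
    {"ax": 0, "ay": 0, "az": 0, "dx": 0, "dy": 0, "dz": 0, "claw": 28},
    {"ax": 0, "ay": 0, "az": 0, "dx": 0, "dy": 0, "dz": 0, "claw": 28},
    {"ax": 0, "ay": 0, "az": 0, "dx": 0, "dy": 0, "dz": 0, "claw": 60},
    {"ax": 0, "ay": 0, "az": 0, "dx": 0, "dy": 0, "dz": 0, "claw": 60},
    {"ax": 0, "ay": 0, "az": 0, "dx": 0, "dy": 0, "dz": 0, "claw": 60},
    {"ax": 0, "ay": 0, "az": 0, "dx": 0, "dy": 0, "dz": 0, "claw": 60},
    {"ax": 0, "ay": 0, "az": 0, "dx": 0, "dy": 0, "dz": -20, "claw": 60},
    {"ax": 0, "ay": 0, "az": 0, "dx": 0, "dy": 0, "dz": -40, "claw": 60},
    {"ax": 0, "ay": 0, "az": 0, "dx": 0, "dy": 0, "dz": -45, "claw": 60},
    {"ax": 0, "ay": 0, "az": 0, "dx": 0, "dy": 0, "dz": -45, "claw": 60},
    {"ax": 0, "ay": 0, "az": 0, "dx": 0, "dy": 0, "dz": -39, "claw": 60},
    {"ax": 0, "ay": 0, "az": 0, "dx": 0, "dy": 0, "dz": 0, "claw": 60},
    {"ax": 0, "ay": 0, "az": 0, "dx": 0, "dy": 0, "dz": 0, "claw": 60}
  ]
}}

```text
time_s: 20.85
tcp_pos: [0.6206, -0.097, 0.2444]
ee_rot: [[1.0, -0.0, 0.003], [-0.0, -1.0, 0.001], [0.003, -0.001, -1.0]]
wrist_force: [-0.7, -0.8, -0.4]
gripper_width: 0.687
gripper_force: 0.0
```

```bash
python3 blos.py pink2 pink .62 -.097 .03; python3 - <<'E'
from station import *
from h import *
print(tool(sense(),[.475,-.157,.2432],0))
E
```

```text
20.85 [ 0.6206 -0.097   0.2444] yaw -0.0
hub outer circ 620.6 -96.9 D 19.2 ell [620.5 -96.6] [16.9 17.6] rect [621.5 -96.6] [16.6 18.9] 17.1
hub outer circ 620.6 -96.6 D 35.3 ell [620.6 -96.6] [34.2 34.4] rect [620.5 -96.8] [34.7 34.1] 0.0
hub hole circ 619.3 -97.4 D 28.1 ell [620.1 -96.7] [24.  26.1] rect [620.  -97.4] [25.9 24.3] 44.8
petals 620.3 -97.2 D 81.0
('az', np.float64(-0.0), 'd', array([-144.8,   60.1,   -0.6]))
```

Pink is seated, with the shoulder ring visible inside its hub. Next is green.

Request:
{"name": "play_rows", "arguments": {
  "steps": [
    {"ax": 0, "ay": 0, "az": 0, "dx": -36.4, "dy": 15, "dz": 0, "claw": 60},
    {"ax": 0, "ay": 0, "az": 0, "dx": -36, "dy": 15, "dz": 0, "claw": 60},
    {"ax": 0, "ay": 0, "az": 0, "dx": -36, "dy": 15, "dz": 0, "claw": 60},
    {"ax": 0, "ay": 0, "az": 0, "dx": -36, "dy": 15, "dz": 0, "claw": 60},
    {"ax": 0, "ay": 0, "az": 0, "dx": 0, "dy": 0, "dz": 0, "claw": 60},
    {"ax": 0, "ay": 0, "az": 0, "dx": 0, "dy": 0, "dz": 0, "claw": 60},
    {"ax": 0, "ay": 0, "az": 0, "dx": 0, "dy": 0, "dz": 0, "claw": 60},
    {"ax": 0, "ay": 0, "az": 0, "dx": 0, "dy": 0, "dz": 0, "claw": 60}
  ]
}}

```text
time_s: 21.7
tcp_pos: [0.4768, -0.1568, 0.2424]
ee_rot: [[1.0, 0.001, -0.001], [0.001, -1.0, 0.0], [-0.001, -0.0, -1.0]]
wrist_force: [0.1, 0.1, -0.2]
gripper_width: 0.69
gripper_force: 0.0
```

```bash
python3 blos.py green green .455 -.157 0
```

```text
21.7 [ 0.4768 -0.1568  0.2424] yaw 0.04
hub outer circ 441.4 -151.7 D 35.5 ell [ 441.3 -151.7] [34.2 34.4] rect [ 441.2 -151.6] [34.2 34.1] 0.0
hub hole circ 441.2 -151.6 D 25.6 ell [ 441.4 -151.7] [24.5 24.6] rect [ 441.3 -151.5] [24.5 24.7] 0.0
petals 441.1 -151.9 D 98.1
```

Request:
{"name": "play_rows", "arguments": {
  "steps": [
    {"ax": 0, "ay": 0, "az": 0, "dx": -12, "dy": -2, "dz": 45, "claw": 60},
    {"ax": 0, "ay": 0, "az": 0, "dx": -12, "dy": -2, "dz": 45, "claw": 60},
    {"ax": 0, "ay": 0, "az": 0, "dx": -10.7, "dy": -1.5, "dz": 45, "claw": 60},
    {"ax": 0, "ay": 0, "az": 0, "dx": 0, "dy": 0, "dz": 45, "claw": 60},
    {"ax": 0, "ay": 0, "az": 0, "dx": 0, "dy": 0, "dz": 20, "claw": 60},
    {"ax": 0, "ay": 0, "az": 0, "dx": 0, "dy": 0, "dz": 12, "claw": 60},
    {"ax": 0, "ay": 0, "az": 0, "dx": 0, "dy": 0, "dz": 8.6, "claw": 60},
    {"ax": 0, "ay": 0, "az": 0, "dx": 0, "dy": 0, "dz": 0, "claw": 60},
    {"ax": 0, "ay": 0, "az": 0, "dx": 0, "dy": 0, "dz": 0, "claw": 60},
    {"ax": 0, "ay": 0, "az": 0, "dx": 0, "dy": 0, "dz": 0, "claw": 60},
    {"ax": 0, "ay": 0, "az": 0, "dx": 0, "dy": 0, "dz": 0, "claw": 60},
    {"ax": 0, "ay": 0, "az": 0, "dx": 0, "dy": 0, "dz": 0, "claw": 60},
    {"ax": 0, "ay": 0, "az": 0, "dx": 0, "dy": 0, "dz": 0, "claw": 60},
    {"ax": 0, "ay": 0, "az": 0, "dx": 0, "dy": 0, "dz": 0, "claw": 28},
    {"ax": 0, "ay": 0, "az": 0, "dx": 0, "dy": 0, "dz": 0, "claw": 28},
    {"ax": 0, "ay": 0, "az": 0, "dx": 0, "dy": 0, "dz": 0, "claw": 28},
    {"ax": 0, "ay": 0, "az": 0, "dx": 0, "dy": 0, "dz": 0, "claw": 28},
    {"ax": 0, "ay": 0, "az": 0, "dx": 0, "dy": 0, "dz": 0, "claw": 28},
    {"ax": 0, "ay": 0, "az": 0, "dx": 0, "dy": 0, "dz": 0, "claw": 28}
  ]
}}

```text
time_s: 23.65
tcp_pos: [0.4413, -0.1517, 0.0225]
ee_rot: [[1.0, 0.0, -0.0], [0.0, -1.0, -0.0], [-0.0, 0.0, -1.0]]
wrist_force: [-0.7, 0.6, 0.8]
gripper_width: 0.397
gripper_force: 30.0
```

Request:
{"name": "play_rows", "arguments": {
  "steps": [
    {"ax": 0, "ay": 0, "az": 0, "dx": 0, "dy": 0, "dz": -30, "claw": 28},
    {"ax": 0, "ay": 0, "az": 0, "dx": 0, "dy": 0, "dz": -42.6, "claw": 28},
    {"ax": 0, "ay": 0, "az": 0, "dx": 0, "dy": 0, "dz": -40, "claw": 28},
    {"ax": 0, "ay": 0, "az": 0, "dx": 22.3, "dy": -36.5, "dz": 0, "claw": 28},
    {"ax": 0, "ay": 0, "az": 0, "dx": 22.3, "dy": -36.5, "dz": 0, "claw": 28},
    {"ax": 0, "ay": 0, "az": 0, "dx": 22.3, "dy": -36.5, "dz": 0, "claw": 28},
    {"ax": 0, "ay": 0, "az": 0, "dx": 22.3, "dy": -36.5, "dz": 0, "claw": 28},
    {"ax": 0, "ay": 0, "az": 0, "dx": 22.3, "dy": -36.5, "dz": 0, "claw": 28},
    {"ax": 0, "ay": 0, "az": 0, "dx": 22.3, "dy": -36.5, "dz": 0, "claw": 28},
    {"ax": 0, "ay": 0, "az": 0, "dx": 22.3, "dy": -36.5, "dz": 0, "claw": 28},
    {"ax": 0, "ay": 0, "az": 0, "dx": 22.3, "dy": -36.5, "dz": 0, "claw": 28},
    {"ax": 0, "ay": 0, "az": 0, "dx": 22.3, "dy": -36, "dz": 0, "claw": 28},
    {"ax": 0, "ay": 0, "az": 0, "dx": 0, "dy": 0, "dz": 20, "claw": 28},
    {"ax": 0, "ay": 0, "az": 0, "dx": 0, "dy": 0, "dz": 20, "claw": 28},
    {"ax": 0, "ay": 0, "az": 0, "dx": 0, "dy": 0, "dz": 0, "claw": 28},
    {"ax": 0, "ay": 0, "az": 0, "dx": 0, "dy": 0, "dz": 0, "claw": 28},
    {"ax": 0, "ay": 0, "az": 0, "dx": 0, "dy": 0, "dz": 0, "claw": 28},
    {"ax": 0, "ay": 0, "az": 0, "dx": 0, "dy": 0, "dz": 0, "claw": 28},
    {"ax": 0, "ay": 0, "az": 0, "dx": 0, "dy": 0, "dz": 0, "claw": 28},
    {"ax": 0, "ay": 0, "az": 0, "dx": 0, "dy": 0, "dz": 0, "claw": 28}
  ]
}}

```text
time_s: 25.65
tcp_pos: [0.6422, 0.1763, 0.0959]
ee_rot: [[1.0, -0.0, 0.001], [-0.0, -1.0, 0.001], [0.001, -0.001, -1.0]]
wrist_force: [-0.9, -0.0, -1.1]
gripper_width: 0.392
gripper_force: 30.0
```

Request:
{"name": "play_rows", "arguments": {
  "steps": [
    {"ax": 0, "ay": 0, "az": 0, "dx": 0, "dy": 0, "dz": 8, "claw": 28},
    {"ax": 0, "ay": 0, "az": 0, "dx": 0, "dy": 0, "dz": 8, "claw": 28},
    {"ax": 0, "ay": 0, "az": 0, "dx": 0, "dy": 0, "dz": 7, "claw": 28},
    {"ax": 0, "ay": 0, "az": 0, "dx": 0, "dy": 0, "dz": 5, "claw": 28},
    {"ax": 0, "ay": 0, "az": 0, "dx": 0, "dy": 0, "dz": 0, "claw": 28},
    {"ax": 0, "ay": 0, "az": 0, "dx": 0, "dy": 0, "dz": 0, "claw": 28},
    {"ax": 0, "ay": 0, "az": 0, "dx": 0, "dy": 0, "dz": 0, "claw": 28}
  ]
}}

```text
time_s: 26.35
tcp_pos: [0.6422, 0.1765, 0.0675]
ee_rot: [[1.0, 0.0, 0.001], [0.0, -1.0, 0.0], [0.001, -0.0, -1.0]]
wrist_force: [0.7, -0.1, -0.3]
gripper_width: 0.39
gripper_force: 30.0
```

The grip width has drifted slightly, so I'll check how the piece is held.

```bash
python3 - <<'E'
from station import *
import cv2
c=capture('wrist');s=sense();print(s['gripper_width'],s['gripper_force'],s['tcp_pos'],s['wrist_force'])
d=capture('side')
a=cv2.resize(c['frame'][150:420,130:430],None,fx=1.3,fy=1.3)
b=cv2.resize(d['frame'][110:230,220:350],None,fx=3,fy=3)
import numpy as np
h=max(a.shape[0],b.shape[0]);im=np.zeros((h,a.shape[1]+b.shape[1],3),np.uint8);im[:a.shape[0],:a.shape[1]]=a;im[:b.shape[0],a.shape[1]:]=b
cv2.imwrite('pics/gh.png',im);print(im.shape)
E
```

```text
0.39275119762547595 29.999639941379428 [0.64224925 0.17651869 0.0675569 ] [ 0.47821367 -0.48896946  0.96867728]
(360, 780, 3)
```

View pics/gh.png

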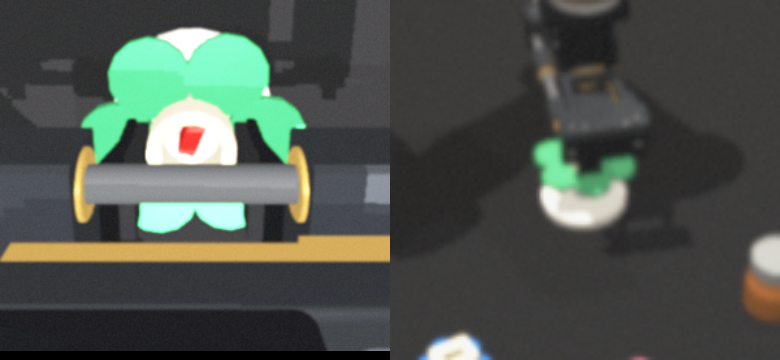

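The left picture shows green held level and centred, with the red tongue inside the hub at (190,140). Continue down in small steps and release.

Request:
{"name": "play_rows", "arguments": {
  "steps": [
    {"ax": 0, "ay": 0, "az": 0, "dx": 0, "dy": 0, "dz": 6, "claw": 28},
    {"ax": 0, "ay": 0, "az": 0, "dx": 0, "dy": 0, "dz": 6, "claw": 28},
    {"ax": 0, "ay": 0, "az": 0, "dx": 0, "dy": 0, "dz": 4, "claw": 28},
    {"ax": 0, "ay": 0, "az": 0, "dx": 0, "dy": 0, "dz": 4, "claw": 28},
    {"ax": 0, "ay": 0, "az": 0, "dx": 0, "dy": 0, "dz": 4, "claw": 28},
    {"ax": 0, "ay": 0, "az": 0, "dx": 0, "dy": 0, "dz": 0, "claw": 28},
    {"ax": 0, "ay": 0, "az": 0, "dx": 0, "dy": 0, "dz": 0, "claw": 28},
    {"ax": 0, "ay": 0, "az": 0, "dx": 0, "dy": 0, "dz": 0, "claw": 28}
  ]
}}

```text
time_s: 27.25
tcp_pos: [0.6422, 0.1765, 0.0434]
ee_rot: [[1.0, 0.0, 0.0], [0.0, -1.0, 0.0], [0.0, -0.0, -1.0]]
wrist_force: [-0.7, -0.6, -1.0]
gripper_width: 0.395
gripper_force: 30.0
```

Request:
{"name": "play_rows", "arguments": {
  "steps": [
    {"ax": 0, "ay": 0, "az": 0, "dx": 0, "dy": 0, "dz": 5, "claw": 28},
    {"ax": 0, "ay": 0, "az": 0, "dx": 0, "dy": 0, "dz": 4, "claw": 28},
    {"ax": 0, "ay": 0, "az": 0, "dx": 0, "dy": 0, "dz": 0, "claw": 28},
    {"ax": 0, "ay": 0, "az": 0, "dx": 0, "dy": 0, "dz": 0, "claw": 28},
    {"ax": 0, "ay": 0, "az": 0, "dx": 0, "dy": 0, "dz": 0, "claw": 28},
    {"ax": 0, "ay": 0, "az": 0, "dx": 0, "dy": 0, "dz": 0, "claw": 28},
    {"ax": 0, "ay": 0, "az": 0, "dx": 0, "dy": 0, "dz": 0, "claw": 60},
    {"ax": 0, "ay": 0, "az": 0, "dx": 0, "dy": 0, "dz": 0, "claw": 60},
    {"ax": 0, "ay": 0, "az": 0, "dx": 0, "dy": 0, "dz": 0, "claw": 60},
    {"ax": 0, "ay": 0, "az": 0, "dx": 0, "dy": 0, "dz": 0, "claw": 60},
    {"ax": 0, "ay": 0, "az": 0, "dx": 0, "dy": 0, "dz": -20, "claw": 60},
    {"ax": 0, "ay": 0, "az": 0, "dx": 0, "dy": 0, "dz": -45, "claw": 60},
    {"ax": 0, "ay": 0, "az": 0, "dx": 0, "dy": 0, "dz": -48, "claw": 60},
    {"ax": 0, "ay": 0, "az": 0, "dx": 0, "dy": 0, "dz": -48, "claw": 60},
    {"ax": 0, "ay": 0, "az": 0, "dx": 0, "dy": 0, "dz": -48, "claw": 60},
    {"ax": 0, "ay": 0, "az": 0, "dx": 0, "dy": 0, "dz": 0, "claw": 60},
    {"ax": 0, "ay": 0, "az": 0, "dx": 0, "dy": 0, "dz": 0, "claw": 60}
  ]
}}

```text
time_s: 28.95
tcp_pos: [0.6422, 0.1767, 0.245]
ee_rot: [[1.0, 0.0, 0.003], [0.0, -1.0, 0.002], [0.003, -0.002, -1.0]]
wrist_force: [-1.0, 0.2, -1.2]
gripper_width: 0.688
gripper_force: 0.0
```

```bash
python3 blos.py green2 green .642 .176 .01; python3 - <<'E'
from station import *
from h import *
print(tool(sense(),[.51,-.007,.2432],0))
E
```

```text
28.95 [0.6422 0.1767 0.245 ] yaw 0.0
hub outer circ 641.9 176.7 D 19.4 ell [641.8 176.4] [16.6 17.5] rect [642.7 176.4] [18.5 16.6] 78.5
hub outer circ 641.9 176.7 D 35.5 ell [641.8 177. ] [34.1 34.3] rect [641.8 177.1] [34.5 34.5] 45.0
hub hole circ 640.9 177.1 D 26.9 ell [641.3 177.1] [24.1 25.8] rect [641.1 177.4] [24.1 24.9] 44.9
petals 641.9 176.4 D 98.0
('az', np.float64(-0.0), 'd', array([-131.4,  183.4,   -0.4]))
```

Green is seated. Next I'll measure blue, position and block angle.

Request:
{"name": "play_rows", "arguments": {
  "steps": [
    {"ax": 0, "ay": 0, "az": 0, "dx": -26.4, "dy": 37, "dz": 0, "claw": 60},
    {"ax": 0, "ay": 0, "az": 0, "dx": -26.4, "dy": 37, "dz": 0, "claw": 60},
    {"ax": 0, "ay": 0, "az": 0, "dx": -26.4, "dy": 37, "dz": 0, "claw": 60},
    {"ax": 0, "ay": 0, "az": 0, "dx": -26.4, "dy": 37, "dz": 0, "claw": 60},
    {"ax": 0, "ay": 0, "az": 0, "dx": -26.4, "dy": 37, "dz": 0, "claw": 60},
    {"ax": 0, "ay": 0, "az": 0, "dx": 0, "dy": 0, "dz": 0, "claw": 60},
    {"ax": 0, "ay": 0, "az": 0, "dx": 0, "dy": 0, "dz": 0, "claw": 60},
    {"ax": 0, "ay": 0, "az": 0, "dx": 0, "dy": 0, "dz": 0, "claw": 60},
    {"ax": 0, "ay": 0, "az": 0, "dx": 0, "dy": 0, "dz": 0, "claw": 60},
    {"ax": 0, "ay": 0, "az": 0, "dx": 0, "dy": 0, "dz": 0, "claw": 60},
    {"ax": 0, "ay": 0, "az": 0, "dx": 0, "dy": 0, "dz": 0, "claw": 60}
  ]
}}

```text
time_s: 30.1
tcp_pos: [0.5103, -0.008, 0.2428]
ee_rot: [[1.0, 0.001, -0.001], [0.001, -1.0, -0.0], [-0.001, 0.0, -1.0]]
wrist_force: [0.5, -0.6, 0.4]
gripper_width: 0.69
gripper_force: 0.0
```

```bash
python3 blos.py blue blue .49 -.009 0; python3 - <<'E'
import cv2
f=cv2.imread('pics/blue.png');cv2.imwrite('pics/bluec.png',cv2.resize(f[150:290,200:360],None,fx=3,fy=3))
E
```

```text
30.1 [ 0.5103 -0.008   0.2428] yaw 0.06
hub outer circ 490.4 -8.6 D 42.6 ell [490.2  -8.8] [29.2 40.4] rect [490.2  -8.9] [34.6 26. ] 19.6
hub hole circ 490.6 -8.7 D 24.2 ell [490.4  -8.8] [13.7 25.6] rect [490.1  -8.9] [22.6 12.9] 18.9
petals 490.4 -9.2 D 65.1
```

View pics/bluec.png

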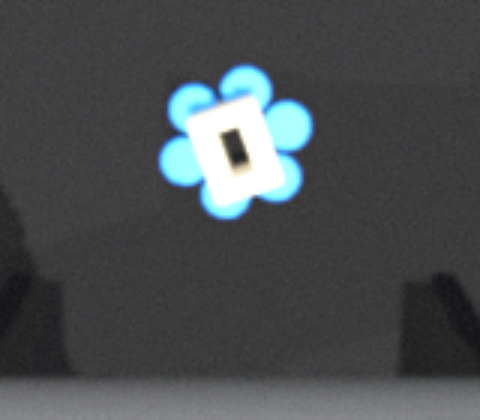

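Blue's block, at crop (235,148), lies with its long axis at about 19.4°, centred at (490.3,-8.8). I'll turn the tool by that much and grip across the 26 mm.

Request:
{"name": "play_rows", "arguments": {
  "steps": [
    {"ax": 0, "ay": 0, "az": 0, "dx": -19.7, "dy": 0.1, "dz": 30, "claw": 60},
    {"ax": 0, "ay": 0, "az": -6.5, "dx": 0, "dy": 0, "dz": 40, "claw": 60},
    {"ax": 0, "ay": 0, "az": -6.5, "dx": 0, "dy": 0, "dz": 40, "claw": 60},
    {"ax": 0, "ay": 0, "az": -6.4, "dx": 0, "dy": 0, "dz": 40, "claw": 60},
    {"ax": 0, "ay": 0, "az": 0, "dx": 0, "dy": 0, "dz": 40, "claw": 60},
    {"ax": 0, "ay": 0, "az": 0, "dx": 0, "dy": 0, "dz": 18, "claw": 60},
    {"ax": 0, "ay": 0, "az": 0, "dx": 0, "dy": 0, "dz": 12.6, "claw": 60},
    {"ax": 0, "ay": 0, "az": 0, "dx": 0, "dy": 0, "dz": 0, "claw": 60},
    {"ax": 0, "ay": 0, "az": 0, "dx": 0, "dy": 0, "dz": 0, "claw": 60},
    {"ax": 0, "ay": 0, "az": 0, "dx": 0, "dy": 0, "dz": 0, "claw": 60},
    {"ax": 0, "ay": 0, "az": 0, "dx": 0, "dy": 0, "dz": 0, "claw": 60},
    {"ax": 0, "ay": 0, "az": 0, "dx": 0, "dy": 0, "dz": 0, "claw": 60},
    {"ax": 0, "ay": 0, "az": 0, "dx": 0, "dy": 0, "dz": 0, "claw": 60},
    {"ax": 0, "ay": 0, "az": 0, "dx": 0, "dy": 0, "dz": 0, "claw": 18},
    {"ax": 0, "ay": 0, "az": 0, "dx": 0, "dy": 0, "dz": 0, "claw": 18},
    {"ax": 0, "ay": 0, "az": 0, "dx": 0, "dy": 0, "dz": 0, "claw": 18},
    {"ax": 0, "ay": 0, "az": 0, "dx": 0, "dy": 0, "dz": 0, "claw": 18},
    {"ax": 0, "ay": 0, "az": 0, "dx": 0, "dy": 0, "dz": 0, "claw": 18},
    {"ax": 0, "ay": 0, "az": 0, "dx": 0, "dy": 0, "dz": 0, "claw": 18},
    {"ax": 0, "ay": 0, "az": 0, "dx": 0, "dy": 0, "dz": 0, "claw": 18}
  ]
}}

```text
time_s: 32.15
tcp_pos: [0.4903, -0.0087, 0.0225]
ee_rot: [[0.943, 0.332, -0.0], [0.332, -0.943, -0.0], [-0.0, 0.0, -1.0]]
wrist_force: [0.6, -0.8, -1.1]
gripper_width: 0.296
gripper_force: 30.0
```

```bash
python3 - <<'E'
from h import *
# tongue top yaw/centre from several views: largest red contour at top plane
for n,zt,near in(('short',.048,(.642,.1763)),('green2',.048,(.642,.1763)),('tall',.068,(.6204,-.0972)),('pink2',.068,(.6204,-.0972)),('violet2',.068,(.6204,-.0972))):
    c=dict(np.load(n+'.npz'));f=c['frame']
    hsv=cv2.cvtColor(f,cv2.COLOR_BGR2HSV)
    m=(cv2.inRange(hsv,(0,150,205),(8,255,255))|cv2.inRange(hsv,(172,150,205),(179,255,255)))
    v,u=np.nonzero(m);Q=plane(c,np.c_[u,v],zt)[:,:2];ok=np.hypot(*(Q-near).T)<.02;Q=(Q[ok]*1000)
    mu=Q.mean(0);w,V=np.linalg.eigh(np.cov((Q-mu).T));a=np.degrees(np.arctan2(V[1,1],V[0,1]))
    r=cv2.minAreaRect(Q.astype(np.float32))
    print(n,len(Q),mu.round(1),'pca',((a+90)%180-90).round(1),'len',np.sqrt(12*w).round(1),r)
E
```

```text
short 80 [642.8 176.4] pca -18.3 len [ 6.  15.7] ((642.5997924804688, 176.50624084472656), (5.786022663116455, 15.64189338684082), 71.83686065673828)
green2 87 [642.9 176.5] pca -18.5 len [ 6.3 16.3] ((642.9332885742188, 176.56202697753906), (6.798656463623047, 16.149328231811523), 73.76111602783203)
tall 84 [620.5 -97.3] pca 35.4 len [ 5.8 15.5] ((620.3340454101562, -97.39054870605469), (15.292667388916016, 5.7069807052612305), 35.01028823852539)
pink2 98 [620.5 -97.6] pca 34.9 len [ 6.5 16. ] ((620.5931396484375, -97.21048736572266), (15.971602439880371, 6.939382076263428), 36.372562408447266)
violet2 98 [620.9 -97.5] pca 33.9 len [ 6.4 15.9] ((620.9234008789062, -97.52705383300781), (16.25106430053711, 6.400833606719971), 34.82109451293945)
```

Blue is gripped at 25.8 mm. The tongues refine to -18° at (642.5,176.5) for short and 35.2° at (620.6,-97.4) for tall. Carry blue over and turn it.

Request:
{"name": "play_rows", "arguments": {
  "steps": [
    {"ax": 0, "ay": 0, "az": 0, "dx": 0, "dy": 0, "dz": -30, "claw": 18},
    {"ax": 0, "ay": 0, "az": 7.4, "dx": 0, "dy": 0, "dz": -22.6, "claw": 18},
    {"ax": 0, "ay": 0, "az": 7.5, "dx": 0, "dy": 0, "dz": -20, "claw": 18},
    {"ax": 0, "ay": 0, "az": 7.5, "dx": 0, "dy": 0, "dz": -20, "claw": 18},
    {"ax": 0, "ay": 0, "az": 7.5, "dx": 0, "dy": 0, "dz": -10, "claw": 18},
    {"ax": 0, "ay": 0, "az": 7.5, "dx": 0, "dy": 0, "dz": 0, "claw": 18},
    {"ax": 0, "ay": 0, "az": 0, "dx": 14.6, "dy": -37.2, "dz": 0, "claw": 18},
    {"ax": 0, "ay": 0, "az": 0, "dx": 14.6, "dy": -37.2, "dz": 0, "claw": 18},
    {"ax": 0, "ay": 0, "az": 0, "dx": 14.6, "dy": -37.2, "dz": 0, "claw": 18},
    {"ax": 0, "ay": 0, "az": 0, "dx": 14.6, "dy": -37.2, "dz": 0, "claw": 18},
    {"ax": 0, "ay": 0, "az": 0, "dx": 14.6, "dy": -37.2, "dz": 0, "claw": 18},
    {"ax": 0, "ay": 0, "az": 0, "dx": 14.5, "dy": -37.2, "dz": 0, "claw": 18},
    {"ax": 0, "ay": 0, "az": 0, "dx": 0, "dy": 0, "dz": 20, "claw": 18},
    {"ax": 0, "ay": 0, "az": 0, "dx": 0, "dy": 0, "dz": 20, "claw": 18},
    {"ax": 0, "ay": 0, "az": 0, "dx": 0, "dy": 0, "dz": 0, "claw": 18},
    {"ax": 0, "ay": 0, "az": 0, "dx": 0, "dy": 0, "dz": 0, "claw": 18},
    {"ax": 0, "ay": 0, "az": 0, "dx": 0, "dy": 0, "dz": 0, "claw": 18},
    {"ax": 0, "ay": 0, "az": 0, "dx": 0, "dy": 0, "dz": 0, "claw": 18},
    {"ax": 0, "ay": 0, "az": 0, "dx": 0, "dy": 0, "dz": 0, "claw": 18},
    {"ax": 0, "ay": 0, "az": 0, "dx": 0, "dy": 0, "dz": 0, "claw": 18}
  ]
}}

```text
time_s: 34.15
tcp_pos: [0.6427, 0.1765, 0.0859]
ee_rot: [[0.951, -0.309, 0.001], [-0.309, -0.951, 0.001], [0.001, -0.001, -1.0]]
wrist_force: [0.6, -0.1, -0.2]
gripper_width: 0.298
gripper_force: 30.0
```

```bash
python3 - <<'E'
from station import *
from h import *
for i in range(6): c=capture('wrist')
s=sense();print(s['tcp_pos'],np.degrees(np.arctan2(s['ee_rot'][1][0],s['ee_rot'][0][0])),s['wrist_force'],s['gripper_width'])
cv2.imwrite('pics/bh.png',cv2.resize(c['frame'][190:350,180:380],None,fx=3,fy=3))
E
```

```text
[0.64248229 0.17651349 0.08515469] -17.989518102482066 [ 1.32158415 -0.86385985  0.43595921] 0.2945775108208496
```

View pics/bh.png

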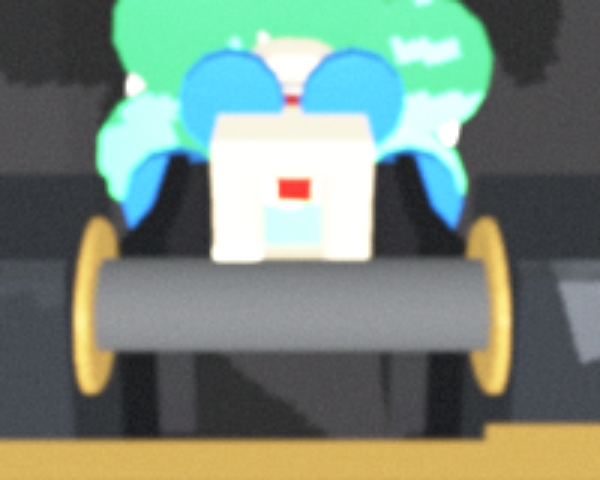

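Blue is square to the red tongue seen through its slot at (293,188). Lower in small steps.

Request:
{"name": "play_rows", "arguments": {
  "steps": [
    {"ax": 0, "ay": 0, "az": 0, "dx": 0, "dy": 0, "dz": 6, "claw": 18},
    {"ax": 0, "ay": 0, "az": 0, "dx": 0, "dy": 0, "dz": 5, "claw": 18},
    {"ax": 0, "ay": 0, "az": 0, "dx": 0, "dy": 0, "dz": 3, "claw": 18},
    {"ax": 0, "ay": 0, "az": 0, "dx": 0, "dy": 0, "dz": 2, "claw": 18},
    {"ax": 0, "ay": 0, "az": 0, "dx": 0, "dy": 0, "dz": 2, "claw": 18},
    {"ax": 0, "ay": 0, "az": 0, "dx": 0, "dy": 0, "dz": 2, "claw": 18},
    {"ax": 0, "ay": 0, "az": 0, "dx": 0, "dy": 0, "dz": 0, "claw": 18},
    {"ax": 0, "ay": 0, "az": 0, "dx": 0, "dy": 0, "dz": 0, "claw": 18},
    {"ax": 0, "ay": 0, "az": 0, "dx": 0, "dy": 0, "dz": 0, "claw": 18},
    {"ax": 0, "ay": 0, "az": 0, "dx": 0, "dy": 0, "dz": 0, "claw": 18},
    {"ax": 0, "ay": 0, "az": 0, "dx": 0, "dy": 0, "dz": 0, "claw": 18}
  ]
}}

```text
time_s: 35.55
tcp_pos: [0.6425, 0.1766, 0.0653]
ee_rot: [[0.951, -0.309, 0.0], [-0.309, -0.951, 0.0], [0.0, -0.0, -1.0]]
wrist_force: [-0.6, -0.3, 0.8]
gripper_width: 0.298
gripper_force: 30.0
```

Request:
{"name": "play_rows", "arguments": {
  "steps": [
    {"ax": 0, "ay": 0, "az": 0, "dx": 0, "dy": 0, "dz": 4, "claw": 18},
    {"ax": 0, "ay": 0, "az": 0, "dx": 0, "dy": 0, "dz": 4, "claw": 18},
    {"ax": 0, "ay": 0, "az": 0, "dx": 0, "dy": 0, "dz": 3, "claw": 18},
    {"ax": 0, "ay": 0, "az": 0, "dx": 0, "dy": 0, "dz": 0, "claw": 18},
    {"ax": 0, "ay": 0, "az": 0, "dx": 0, "dy": 0, "dz": 0, "claw": 18},
    {"ax": 0, "ay": 0, "az": 0, "dx": 0, "dy": 0, "dz": 0, "claw": 18},
    {"ax": 0, "ay": 0, "az": 0, "dx": 0, "dy": 0, "dz": 0, "claw": 50},
    {"ax": 0, "ay": 0, "az": 0, "dx": 0, "dy": 0, "dz": 0, "claw": 50},
    {"ax": 0, "ay": 0, "az": 0, "dx": 0, "dy": 0, "dz": 0, "claw": 50},
    {"ax": 0, "ay": 0, "az": 0, "dx": 0, "dy": 0, "dz": 0, "claw": 50},
    {"ax": 0, "ay": 0, "az": 0, "dx": 0, "dy": 0, "dz": -20, "claw": 50},
    {"ax": 0, "ay": 0, "az": 0, "dx": 0, "dy": 0, "dz": -40, "claw": 60},
    {"ax": 0, "ay": 0, "az": -6, "dx": 0, "dy": 0, "dz": -43, "claw": 60},
    {"ax": 0, "ay": 0, "az": -6, "dx": 0, "dy": 0, "dz": -43, "claw": 60},
    {"ax": 0, "ay": 0, "az": -6, "dx": 0, "dy": 0, "dz": -43, "claw": 60},
    {"ax": 0, "ay": 0, "az": 0, "dx": 0, "dy": 0, "dz": 0, "claw": 60},
    {"ax": 0, "ay": 0, "az": 0, "dx": 0, "dy": 0, "dz": 0, "claw": 60},
    {"ax": 0, "ay": 0, "az": 0, "dx": 0, "dy": 0, "dz": 0, "claw": 60}
  ]
}}

```text
time_s: 37.35
tcp_pos: [0.6417, 0.1763, 0.2418]
ee_rot: [[1.0, -0.0, -0.002], [-0.0, -1.0, -0.001], [-0.002, 0.001, -1.0]]
wrist_force: [0.8, 0.2, -0.1]
gripper_width: 0.686
gripper_force: 0.0
```

```bash
python3 blos.py blue2 blue .642 .1765 .03; python3 - <<'E'
from station import *
from h import *
print(tool(sense(),[.475,-.293,.2432],0))
E
```

```text
37.35 [0.6417 0.1763 0.2418] yaw -0.03
hub outer circ 642.4 176.8 D 42.1 ell [642.2 176.9] [29.1 40.3] rect [642.3 176.9] [26.  34.5] 71.9
hub hole circ 642.5 176.9 D 23.6 ell [643.2 176.9] [13.2 22.3] rect [644.4 179.2] [11.6 23.5] 50.4
('az', np.float64(-0.01), 'd', array([-166.7,  469.3,   -1.8]))
```

Blue is down on green, with its hub top at about 50 mm. Next is orange.

Request:
{"name": "play_rows", "arguments": {
  "steps": [
    {"ax": 0, "ay": 0, "az": 0, "dx": -15, "dy": 43, "dz": 0, "claw": 60},
    {"ax": 0, "ay": 0, "az": 0, "dx": -15, "dy": 43, "dz": 0, "claw": 60},
    {"ax": 0, "ay": 0, "az": 0, "dx": -15, "dy": 43, "dz": 0, "claw": 60},
    {"ax": 0, "ay": 0, "az": 0, "dx": -15, "dy": 43, "dz": 0, "claw": 60},
    {"ax": 0, "ay": 0, "az": 0, "dx": -15, "dy": 43, "dz": 0, "claw": 60},
    {"ax": 0, "ay": 0, "az": 0, "dx": -15, "dy": 43, "dz": 0, "claw": 60},
    {"ax": 0, "ay": 0, "az": 0, "dx": -15, "dy": 43, "dz": 0, "claw": 60},
    {"ax": 0, "ay": 0, "az": 0, "dx": -15, "dy": 43, "dz": 0, "claw": 60},
    {"ax": 0, "ay": 0, "az": 0, "dx": -15, "dy": 43, "dz": 0, "claw": 60},
    {"ax": 0, "ay": 0, "az": 0, "dx": -15, "dy": 43, "dz": 0, "claw": 60},
    {"ax": 0, "ay": 0, "az": 0, "dx": -15, "dy": 40, "dz": 0, "claw": 60},
    {"ax": 0, "ay": 0, "az": 0, "dx": 0, "dy": 0, "dz": 0, "claw": 60},
    {"ax": 0, "ay": 0, "az": 0, "dx": 0, "dy": 0, "dz": 0, "claw": 60},
    {"ax": 0, "ay": 0, "az": 0, "dx": 0, "dy": 0, "dz": 0, "claw": 60},
    {"ax": 0, "ay": 0, "az": 0, "dx": 0, "dy": 0, "dz": 0, "claw": 60},
    {"ax": 0, "ay": 0, "az": 0, "dx": 0, "dy": 0, "dz": 0, "claw": 60},
    {"ax": 0, "ay": 0, "az": 0, "dx": 0, "dy": 0, "dz": 0, "claw": 60}
  ]
}}

```text
time_s: 39.1
tcp_pos: [0.4779, -0.2927, 0.2432]
ee_rot: [[1.0, 0.002, 0.0], [0.002, -1.0, -0.0], [0.0, 0.0, -1.0]]
wrist_force: [-0.3, -0.1, -1.0]
gripper_width: 0.688
gripper_force: 0.0
```

```bash
python3 blos.py orange orange .456 -.29 0
```

```text
39.1 [ 0.4779 -0.2927  0.2432] yaw 0.1
hub outer circ 456.2 -291.1 D 42.1 ell [ 456.  -291.1] [29.6 40.3] rect [ 455.9 -291. ] [26.1 34.4] 54.5
hub hole circ 455.8 -291.0 D 24.3 ell [ 456.  -291.1] [13.5 26. ] rect [ 456.  -290.9] [12.5 22.5] 54.2
petals 456.3 -291.5 D 64.5
```

Orange's block long axis is at -35.6°, centred at (456.0,-291.0).

Request:
{"name": "play_rows", "arguments": {
  "steps": [
    {"ax": 0, "ay": 0, "az": 0, "dx": -21.5, "dy": -2.5, "dz": 20, "claw": 60},
    {"ax": 0, "ay": 0, "az": 7.1, "dx": 0, "dy": 0, "dz": 30, "claw": 60},
    {"ax": 0, "ay": 0, "az": 7.1, "dx": 0, "dy": 0, "dz": 35, "claw": 60},
    {"ax": 0, "ay": 0, "az": 7.1, "dx": 0, "dy": 0, "dz": 35, "claw": 60},
    {"ax": 0, "ay": 0, "az": 7.1, "dx": 0, "dy": 0, "dz": 35, "claw": 60},
    {"ax": 0, "ay": 0, "az": 7.2, "dx": 0, "dy": 0, "dz": 35, "claw": 60},
    {"ax": 0, "ay": 0, "az": 0, "dx": 0, "dy": 0, "dz": 18, "claw": 60},
    {"ax": 0, "ay": 0, "az": 0, "dx": 0, "dy": 0, "dz": 12.6, "claw": 60},
    {"ax": 0, "ay": 0, "az": 0, "dx": 0, "dy": 0, "dz": 0, "claw": 60},
    {"ax": 0, "ay": 0, "az": 0, "dx": 0, "dy": 0, "dz": 0, "claw": 60},
    {"ax": 0, "ay": 0, "az": 0, "dx": 0, "dy": 0, "dz": 0, "claw": 60},
    {"ax": 0, "ay": 0, "az": 0, "dx": 0, "dy": 0, "dz": 0, "claw": 60},
    {"ax": 0, "ay": 0, "az": 0, "dx": 0, "dy": 0, "dz": 0, "claw": 60},
    {"ax": 0, "ay": 0, "az": 0, "dx": 0, "dy": 0, "dz": 0, "claw": 18},
    {"ax": 0, "ay": 0, "az": 0, "dx": 0, "dy": 0, "dz": 0, "claw": 18},
    {"ax": 0, "ay": 0, "az": 0, "dx": 0, "dy": 0, "dz": 0, "claw": 18},
    {"ax": 0, "ay": 0, "az": 0, "dx": 0, "dy": 0, "dz": 0, "claw": 18},
    {"ax": 0, "ay": 0, "az": 0, "dx": 0, "dy": 0, "dz": 0, "claw": 18},
    {"ax": 0, "ay": 0, "az": 0, "dx": 0, "dy": 0, "dz": 0, "claw": 18},
    {"ax": 0, "ay": 0, "az": 0, "dx": 0, "dy": 0, "dz": 0, "claw": 18}
  ]
}}

```text
time_s: 41.15
tcp_pos: [0.456, -0.291, 0.0225]
ee_rot: [[0.813, -0.582, -0.0], [-0.582, -0.813, 0.0], [-0.0, 0.0, -1.0]]
wrist_force: [1.0, 0.4, -0.7]
gripper_width: 0.295
gripper_force: 30.0
```

Request:
{"name": "play_rows", "arguments": {
  "steps": [
    {"ax": 0, "ay": 0, "az": 0, "dx": 0, "dy": 0, "dz": -32.6, "claw": 18},
    {"ax": 0, "ay": 0, "az": -7.8, "dx": 0, "dy": 0, "dz": -20, "claw": 18},
    {"ax": 0, "ay": 0, "az": -7.8, "dx": 0, "dy": 0, "dz": -20, "claw": 18},
    {"ax": 0, "ay": 0, "az": -7.8, "dx": 0, "dy": 0, "dz": -20, "claw": 18},
    {"ax": 0, "ay": 0, "az": -7.9, "dx": 0, "dy": 0, "dz": -20, "claw": 18},
    {"ax": 0, "ay": 0, "az": -7.9, "dx": 0, "dy": 0, "dz": -10, "claw": 18},
    {"ax": 0, "ay": 0, "az": -7.9, "dx": 0, "dy": 0, "dz": 0, "claw": 18},
    {"ax": 0, "ay": 0, "az": -7.9, "dx": 0, "dy": 0, "dz": 0, "claw": 18},
    {"ax": 0, "ay": 0, "az": -7.9, "dx": 0, "dy": 0, "dz": 0, "claw": 18},
    {"ax": 0, "ay": 0, "az": -7.9, "dx": 0, "dy": 0, "dz": 0, "claw": 18},
    {"ax": 0, "ay": 0, "az": 0, "dx": 41, "dy": -10.5, "dz": 0, "claw": 18},
    {"ax": 0, "ay": 0, "az": 0, "dx": 41, "dy": -10.5, "dz": 0, "claw": 18},
    {"ax": 0, "ay": 0, "az": 0, "dx": 41, "dy": -10.5, "dz": 0, "claw": 18},
    {"ax": 0, "ay": 0, "az": 0, "dx": 41, "dy": -10.6, "dz": 0, "claw": 18},
    {"ax": 0, "ay": 0, "az": 0, "dx": 41, "dy": -10.6, "dz": 0, "claw": 18},
    {"ax": 0, "ay": 0, "az": 0, "dx": 41.1, "dy": -10.6, "dz": 0, "claw": 18},
    {"ax": 0, "ay": 0, "az": 0, "dx": 0, "dy": 0, "dz": 20, "claw": 18},
    {"ax": 0, "ay": 0, "az": 0, "dx": 0, "dy": 0, "dz": 0, "claw": 18},
    {"ax": 0, "ay": 0, "az": 0, "dx": 0, "dy": 0, "dz": 0, "claw": 18},
    {"ax": 0, "ay": 0, "az": 0, "dx": 0, "dy": 0, "dz": 0, "claw": 18}
  ]
}}

```text
time_s: 43.15
tcp_pos: [0.6205, -0.0982, 0.1259]
ee_rot: [[0.817, 0.576, 0.001], [0.576, -0.817, -0.0], [0.0, 0.001, -1.0]]
wrist_force: [0.6, -0.2, -0.2]
gripper_width: 0.293
gripper_force: 30.0
```

```bash
python3 - <<'E'
from station import *
from h import *
for i in range(10): c=capture('wrist')
s=sense();print(s['tcp_pos'],np.degrees(np.arctan2(s['ee_rot'][1][0],s['ee_rot'][0][0])),s['wrist_force'],s['gripper_width'])
cv2.imwrite('pics/oh.png',cv2.resize(c['frame'][190:350,180:380],None,fx=3,fy=3))
E
```

```text
[ 0.62060257 -0.09748911  0.12525191] 35.20039670069519 [ 0.04519951 -0.34741668 -0.76105676] 0.2962915867036061
```

View pics/oh.png

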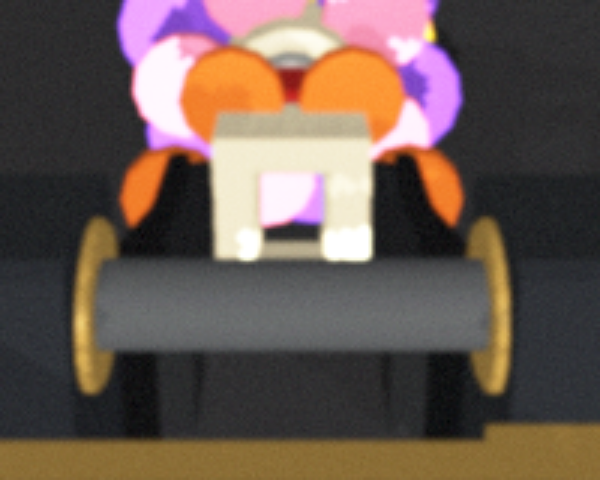

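Orange is held square, with its slot column at 292 and the tongue column at 293. Lower carefully.

Request:
{"name": "play_rows", "arguments": {
  "steps": [
    {"ax": 0, "ay": 0, "az": 0, "dx": 0, "dy": 0, "dz": 12, "claw": 18},
    {"ax": 0, "ay": 0, "az": 0, "dx": 0, "dy": 0, "dz": 10, "claw": 18},
    {"ax": 0, "ay": 0, "az": 0, "dx": 0, "dy": 0, "dz": 7, "claw": 18},
    {"ax": 0, "ay": 0, "az": 0, "dx": 0, "dy": 0, "dz": 3, "claw": 18},
    {"ax": 0, "ay": 0, "az": 0, "dx": 0, "dy": 0, "dz": 2, "claw": 18},
    {"ax": 0, "ay": 0, "az": 0, "dx": 0, "dy": 0, "dz": 2, "claw": 18},
    {"ax": 0, "ay": 0, "az": 0, "dx": 0, "dy": 0, "dz": 2, "claw": 18},
    {"ax": 0, "ay": 0, "az": 0, "dx": 0, "dy": 0, "dz": 2, "claw": 18},
    {"ax": 0, "ay": 0, "az": 0, "dx": 0, "dy": 0, "dz": 0, "claw": 18},
    {"ax": 0, "ay": 0, "az": 0, "dx": 0, "dy": 0, "dz": 0, "claw": 18},
    {"ax": 0, "ay": 0, "az": 0, "dx": 0, "dy": 0, "dz": 0, "claw": 18},
    {"ax": 0, "ay": 0, "az": 0, "dx": 0, "dy": 0, "dz": 0, "claw": 18},
    {"ax": 0, "ay": 0, "az": 0, "dx": 0, "dy": 0, "dz": 0, "claw": 18}
  ]
}}

```text
time_s: 44.95
tcp_pos: [0.6207, -0.0974, 0.0853]
ee_rot: [[0.817, 0.577, 0.0], [0.577, -0.817, -0.0], [0.0, 0.0, -1.0]]
wrist_force: [-0.8, 0.5, -1.2]
gripper_width: 0.297
gripper_force: 30.0
```

Request:
{"name": "play_rows", "arguments": {
  "steps": [
    {"ax": 0, "ay": 0, "az": 0, "dx": 0, "dy": 0, "dz": 4, "claw": 18},
    {"ax": 0, "ay": 0, "az": 0, "dx": 0, "dy": 0, "dz": 4, "claw": 18},
    {"ax": 0, "ay": 0, "az": 0, "dx": 0, "dy": 0, "dz": 3, "claw": 18},
    {"ax": 0, "ay": 0, "az": 0, "dx": 0, "dy": 0, "dz": 0, "claw": 18},
    {"ax": 0, "ay": 0, "az": 0, "dx": 0, "dy": 0, "dz": 0, "claw": 18},
    {"ax": 0, "ay": 0, "az": 0, "dx": 0, "dy": 0, "dz": 0, "claw": 18},
    {"ax": 0, "ay": 0, "az": 0, "dx": 0, "dy": 0, "dz": 0, "claw": 50},
    {"ax": 0, "ay": 0, "az": 0, "dx": 0, "dy": 0, "dz": 0, "claw": 50},
    {"ax": 0, "ay": 0, "az": 0, "dx": 0, "dy": 0, "dz": 0, "claw": 50},
    {"ax": 0, "ay": 0, "az": 0, "dx": 0, "dy": 0, "dz": 0, "claw": 50},
    {"ax": 0, "ay": 0, "az": 0, "dx": 0, "dy": 0, "dz": -20, "claw": 50},
    {"ax": 0, "ay": 0, "az": 0, "dx": 0, "dy": 0, "dz": -40, "claw": 60},
    {"ax": 0, "ay": 0, "az": 0, "dx": 0, "dy": 0, "dz": -43, "claw": 60},
    {"ax": 0, "ay": 0, "az": 0, "dx": 0, "dy": 0, "dz": -43, "claw": 60},
    {"ax": 0, "ay": 0, "az": 0, "dx": 0, "dy": 0, "dz": -43, "claw": 60},
    {"ax": 0, "ay": 0, "az": 0, "dx": 0, "dy": 0, "dz": -40, "claw": 60},
    {"ax": 0, "ay": 0, "az": 0, "dx": 0, "dy": 0, "dz": 0, "claw": 60},
    {"ax": 0, "ay": 0, "az": 0, "dx": 0, "dy": 0, "dz": 0, "claw": 60}
  ]
}}

```text
time_s: 46.75
tcp_pos: [0.6207, -0.0972, 0.3043]
ee_rot: [[0.817, 0.576, 0.003], [0.576, -0.817, 0.001], [0.003, 0.001, -1.0]]
wrist_force: [-0.0, 0.1, -0.9]
gripper_width: 0.688
gripper_force: 0.0
```

```bash
python3 - <<'E'
from station import *
from h import *
s=sense();print(s['time_s'],s['tcp_pos'],s['gripper_width'],s['wrist_force'])
c=capture('wrist');cv2.imwrite('pics/end.png',c['frame'])
h,w=c['range_z'].shape;v,u=np.mgrid[0:h,0:w].reshape(2,-1)
P=np.array(c['xyz'])+rays(c,np.c_[u,v])*c['range_z'].ravel()[:,None]
for n,ctr in(('tall',(.6206,-.0974)),('short',(.6425,.1765))):
    r=np.hypot(*(P[:,:2]-ctr).T);k=(r<.05)
    print(n,k.sum(),np.histogram(P[k,2]*1000,bins=range(0,84,4))[0].tolist())
d=capture('scene');g=d['frame']
im=np.hstack([cv2.resize(g[185:270,220:290],(330,400)),cv2.resize(g[160:230,310:380],(400,400))]);cv2.imwrite('pics/endc.png',im)
E
```

```text
46.75 [ 0.62070459 -0.09721684  0.30432012] 0.6876893231506428 [-0.03015973  0.14222861 -0.85848049]
tall 59707 [158, 5, 37, 838, 221, 0, 0, 5, 624, 159, 5, 30, 35, 655, 178, 36, 120, 458, 0, 0]
short 5335 [231, 34, 120, 1684, 561, 8, 10, 53, 757, 280, 105, 251, 641, 1, 0, 0, 0, 0, 0, 0]
```

View pics/endc.png

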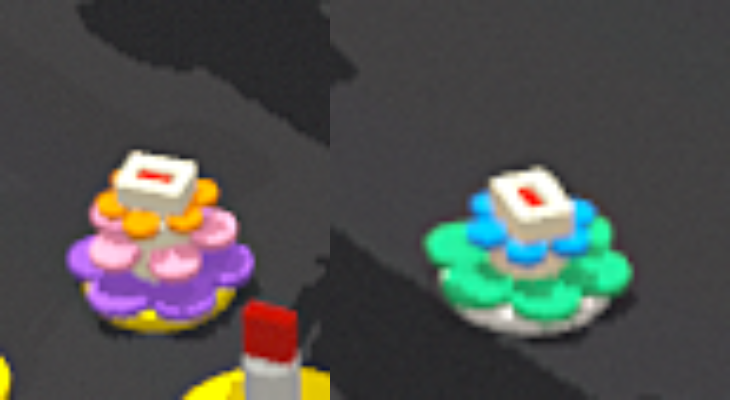

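Both stacks are complete and in order. The left crop shows violet, pink and orange with the tongue in the slot at (155,177), and the right shows green and blue with the tongue at (532,195). Petal tops read about 16/36/56 mm and 16/36 mm, so every piece is fully down.

```bash
python3 -c "
from station import *
print(finish_job())"
```

```text
the job is handed in; nothing more can be done
None
```

Both flowers are built and the job is handed in: violet, pink and orange on the middle-sized yellow-footed stand, and green and blue on the white-footed one, all hub up and fully down by the final depth reading, at about 47 s of the 122 s allowed.

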